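Load two powder packs into the self-levelling counter lift

ROBOT

A 6-joint arm with a two-finger parallel gripper is mounted at the origin on a cart in front of the work surface, level with it; the furniture and walls round the work are solid. World frame = base frame: x ahead of the robot, y to its left, z up, the work surface at z = 0. Lengths are in m, angles in rad, forces in N, time in s.
With the tool pointing down it reaches from about 0.225 to 0.875 m from the base axis. Payload 3.4 kg.
Tool frame: the origin (TCP) lies on the centre line of the jaws, within the pads' length; the fingertips stand 22 mm ahead of it and the grasp point (between the pads) lies 3 mm ahead of it; z points along the fingers, y is the line along which they close (so a half turn about z gives the same grasp; the last joint's range is limited). The gripper opens to 85 mm and grips with 20 to 120 N. Pads are 22 mm wide; open, the fingers measure 114 mm over their backs; the gripper's body (76 mm by 85 mm) begins 54 mm behind the grasp point. The pads swing forward as they close: fully open they stand 13 mm farther back than shut.
Start: joints at [1.129, 0.276, 1.505, -0, 1.361, -0.121], TCP at [0.181, 0.546, 0.223] pointing down, gripper open.
Joint ranges: [-2.89, 2.89], [-0.75, 2.08], [0.22, 2.7], [-1.18, 4.32], [0.11, 2.71], [-2.7, 2.7]. Speed limits (rad/s): [2.57, 2.57, 3.14, 3.14, 3.14, 3.14].

INTERFACE

Orientations are given as a unit quaternion [w, x, y, z].
In Python, from rig import readout, optics, ticket gives the robot as it stands. The module is installed in compiled form; this text tells all that it offers.
- The arm moves only by the shell command python3 -m handwheel 'ROWS' [OPENING] [FORCE]. ROWS is a JSON list of rows, 1 to 5 of them, each written [[dx, dy, dz], turn]: dx, dy, dz in m, then a turn about the tool's z in rad; each row shifts and turns the commanded pose from where the row before left it, along the tool's axes as they then stand; what a row does not reach is not made up. A row lasts 1/12 s, in which the tool goes at most 0.0417 m and 0.125 rad, less where a joint would pass 70% of its speed; a pose out of reach is approached as far as the arm can. OPENING is the finger opening in m, set as the command begins (- or left out keeps the last). The fingers move at their own pace and stop on an object; FORCE is the grip in N (left out, the last holds). Time passes only in rows, so rows that do not move let the fingers close. It prints the time, the measured TCP pose, the force, the opening and the grip force at its end. Input that does not fit is refused with a message, and nothing moves.
- readout.get_state(): the state, without advancing time (a new reading comes with each control period).
- optics.get_image(name): name is "side" or "top"; returns a dict with "img" (384x512x3 uint8, red, green, blue), "camera_matrix" (3x3 intrinsics, pixels), "k1" (the pictures are not rectified: a ray, as slopes to the right and down, at radius r is drawn at 1 + k1 r^2 times it, then the intrinsics apply), "T" (4x4, takes a point from camera to world coordinates). Camera axes: x right, y down, z forward; pixel columns grow to the right and rows downward; lengths in m; the calibration is good to about 2 mm. A picture is of the moment at which its call begins. There is no depth.
- ticket.sign_off(): hands the job in; it is judged then, once.
The state is a dict: "clock": time; "qpos": joint angles; "qd": joint speeds; "effort": joint torques, N m; "position": TCP position; "ee_rot": TCP orientation; "contact_force": force on the tool from outside, world axes, zero at the start; "moment": the same for the moment, N m; "width": finger opening in m; "gripper_force": force on a finger pad.
Only numpy, scipy, OpenCV 4.12 (cv2) and the standard library are available. Lean on these libraries where they do the work, as an engineer would, in place of code of your own. Each camera call takes 0.05 s, during which the arm holds its last target. There are 200 camera calls.

TASK

Load the spring lift: take the scrub brush off the lift and lay it bristles down on the worktop, then slide the two laundry-powder packs off the steel deck into the well one on top of the other. The guides are stiff, so after each pack goes in press it down until its top is level with the deck and stays there, before you slide the next one over it. Leave both packs flat in the well with the upper one level with the deck, and do not shift or knock over the soap dispenser, pink bottle and spray can standing round the lift.

Things in the scene. Friction and masses are not known exactly. Their poses are not given: they have to be found in the camera images.
- lift: Self-levelling counter lift, fixed: white sheet-metal housing with a well, and a steel deck (infeed shelf on two legs) that runs from the well along its +y. Origin: on the worktop under the well's centre; z up; y along the deck away from the well; x away from the robot. Footprint x -130 to +90, y -64 to +490 mm. Sites keep its axes.
- well (a point): Centre of the well's mouth, level with the deck, 120 mm above the worktop. Mouth 166 mm in x, 115 mm in y; its front edge and the edge towards the deck (y=+57.5) are flush with the deck. A back wall (face x=+83) and an end stop (face y=-57.5) stand 30 mm above the deck.
- deck (a point): Centre of the deck's level top, 120 mm above the worktop: 207 mm in x from its open front edge to the fence, 432 mm in y from the well's edge to its open far end.
- fence (a point): Foot of the guide fence's face at mid-deck: it runs along the whole deck, parallel to y, 32 mm high. A pack that touches the fence along its short end is in line with the well (4 mm to spare behind, 8 mm in front).
- platform (a joint): How far the sprung grey platform (158 x 107 mm) in the well has sunk, m: 0 = level with the deck, 0.106 = bottom. Stiffness 143 N/m: an average pack balances 48 mm (its own thickness). About 3 N of dry friction in the guides: it sinks about 27 mm by itself under one pack, 75 mm under two, and stays where it is pressed within 15 mm of balance.
- pack_a: Full card pack of laundry powder lying on its broad side, 154 x 101 x 48 mm, about 0.7 kg, a tenth more or less (too wide to grip from above, so it is pushed). Origin: centre of its underside; x along its 154 mm length, z up. Starts on the deck with its length roughly across the deck, nearer the well.
- pack_b: Second pack, the same in all respects; starts on the deck farther from the well. The packs are interchangeable.
- scrub_brush: Wooden scrubbing brush, 57 wide x 150 long x 43 mm high, bristles down, 0.14 kg. The worktop out to 150 mm right (-y) of the lift holds only bystanders. Origin: centre of its underside; y along its length, z up; the wooden block is the part 23 to 43 mm above the origin. Starts lying across the well's deck-side edge, half on the platform.
- soap_dispenser: Bystander: taupe pump soap dispenser, 69 x 78 x 180 mm, standing on the worktop. Origin: centre of its underside.
- pink_bottle: Bystander: tall clear bottle of pink liquid, 61 x 88 x 297 mm, standing on the worktop. Origin: centre of its underside.
- spray_can: Bystander: dark blue aerosol can, 52 mm across, 161 mm high, standing on the worktop. Origin: centre of its underside.

How it is judged:
By the outcome, as a careful person would: the job done as asked, in the order asked, and still so for the second after the job is handed in, with the robot touching nothing.
It also fails if it takes over 72 s, if anything falls off the work surface, if the arm or the gripper's body presses on something with over 40 N, if the wrist force passes 120 N, or if a joint passes its speed limit or range.

## Working session

There is one attempt and no reset: what is moved stays moved. The work goes in short steps, Python scripts to look and compute and a shell command to move; the robot and the scene stay as the last step left them, time stands still between calls to the robot, and variables do not carry over. Pictures are saved under pics/ and viewed, at most 10 in all, crops included, and the job is handed in when it is done.

```bash
mkdir -p pics; cat > h.py <<'E'
import numpy as np, cv2
from rig import readout, optics, ticket
def grab(n,f):
    d=optics.get_image(n); cv2.imwrite('pics/'+f,d['img'][:,:,::-1]); np.savez('pics/'+n+'.npz',**{k:np.array(d[k]) for k in d}); return d
def load(n): return np.load('pics/'+n+'.npz')
def ray(d,u,v):
    K=d['camera_matrix'];p=np.array([(u-K[0,2])/K[0,0],(v-K[1,2])/K[1,1]]);q=p.copy()
    for _ in range(20): q=p/(1+float(d['k1'])*(q@q))
    T=d['T'];return T[:3,3],T[:3,:3]@np.array([q[0],q[1],1])
def onz(d,u,v,z):
    o,r=ray(d,u,v);return o+r*(z-o[2])/r[2]
def proj(d,P):
    T=d['T'];c=T[:3,:3].T@(np.array(P)-T[:3,3]);s=c[:2]/c[2];s=s*(1+float(d['k1'])*(s@s));K=d['camera_matrix']
    return np.array([K[0,0]*s[0]+K[0,2],K[1,1]*s[1]+K[1,2]])
E
python3 - <<'E'
from h import *
for n in('top','side'):
    d=grab(n,n+'0.png');print(n,d['camera_matrix'],d['k1'],np.round(d['T'],3))
print(readout.get_state())
E
```

```text
top [[485.00631937   0.         251.02046479]
 [  0.         485.00631937 194.58312919]
 [  0.           0.           1.        ]] -0.09418083715200797 [[ 0.397 -0.723  0.566 -0.511]
 [-0.918 -0.299  0.261 -0.426]
 [-0.019 -0.623 -0.782  1.559]
 [ 0.     0.     0.     1.   ]]
side [[415.72106405   0.         255.77574702]
 [  0.         415.72106405 188.44945233]
 [  0.           0.           1.        ]] -0.08445145604437615 [[ 0.627 -0.436  0.646 -0.464]
 [-0.779 -0.324  0.537 -0.781]
 [-0.025 -0.84  -0.543  0.932]
 [ 0.     0.     0.     1.   ]]
{'clock': 0.1, 'qpos': array([ 1.12898983e+00,  2.76524227e-01,  1.50597913e+00,  5.27384550e-05,
        1.36068153e+00, -1.21002726e-01]), 'qd': array([-0.00070129, -0.00099593, -0.0035469 , -0.00135414, -0.00283024,
        0.00114815]), 'effort': array([ 1.35652295e-03, -4.17694795e+01, -2.46405637e+01, -4.36307459e-05,
        5.72166959e-03,  2.03849311e-05]), 'position': array([0.18110416, 0.54524908, 0.22244142]), 'ee_rot': array([-2.45857415e-04,  1.59720343e-01,  9.87161981e-01, -7.57645060e-04]), 'contact_force': array([-0.07964792,  0.79706091, -0.56528521]), 'moment': array([ 0.0070507 , -0.00690123,  0.03832308]), 'gripper_force': 0.0, 'width': 0.08546796235956969}
```

View pics/top0.png

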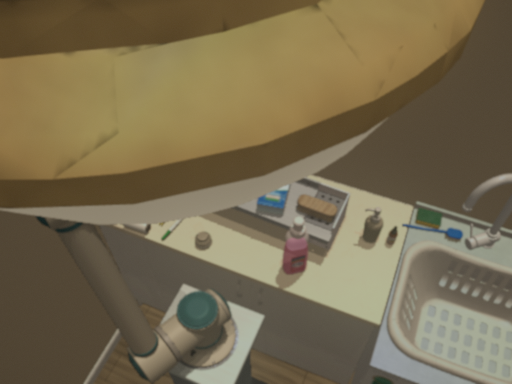

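View pics/side0.png

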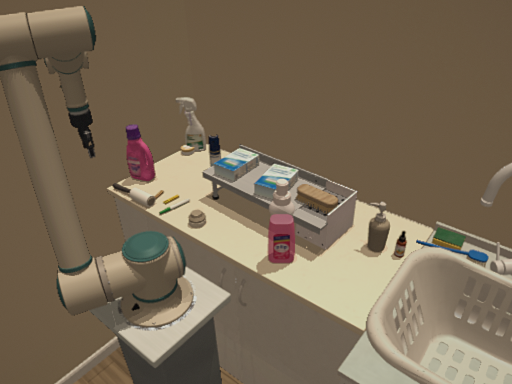

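The top view (lamp covers its upper half) shows the well at about (320,210) with the brush on it at (318,207), pink bottle (296,248) and dispenser (373,225). In the side view, the packs are at (238,163) and (277,181), the brush at (317,197) and the spray can at (215,152).

```bash
python3 - <<'E'
from h import *
s=cv2.imread('pics/side0.png')[115:275,190:410];t=cv2.imread('pics/top0.png')[165:285,225:405]
cv2.imwrite('pics/c1.png',cv2.resize(s,None,fx=3.6,fy=3.6,interpolation=cv2.INTER_CUBIC))
cv2.imwrite('pics/c2.png',cv2.resize(t,None,fx=4.4,fy=4.4,interpolation=cv2.INTER_CUBIC))
E
```

```text
(no output)
```

View pics/c1.png

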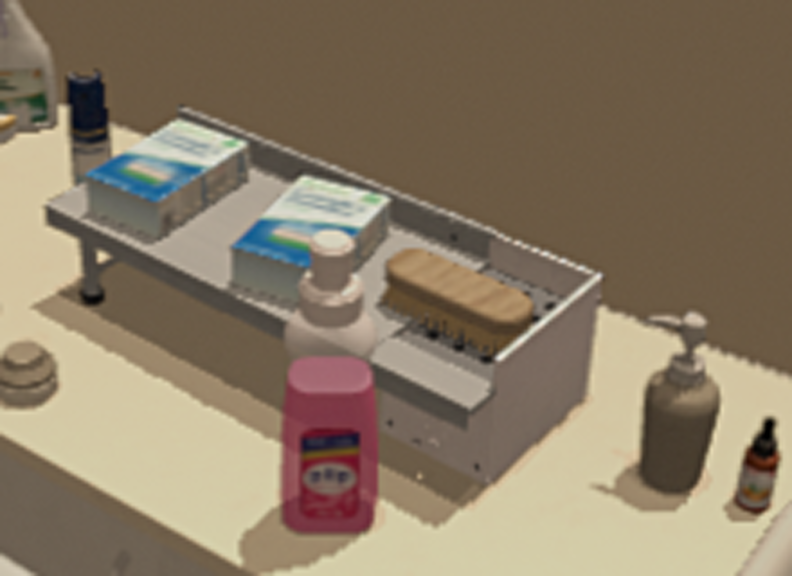

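View pics/c2.png

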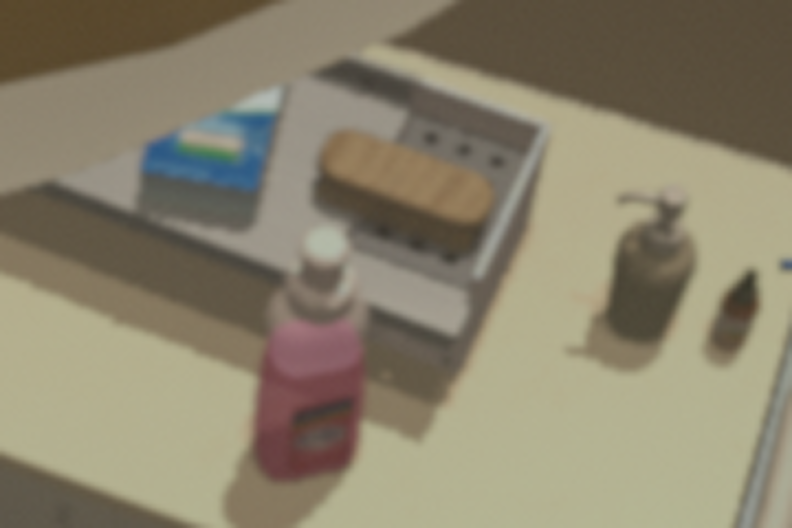

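The side crop gives sharp corners: deck front-left (47,205), fence end top (180,108), end-stop top back (600,274), pack tops at (232,255)/(305,172)/(390,195) and (85,178)/(178,120)/(248,142), brush top (387..532, 250..320). The top crop agrees: end-stop corner (548,122), brush (320..492,130..220).

```bash
python3 - <<'E'
from h import *
from scipy.optimize import least_squares
S=load('side');T=load('top')
cs=lambda x,y:(190+(x+.5)/3.6-.5,115+(y+.5)/3.6-.5); ct=lambda x,y:(225+(x+.5)/4.4-.5,165+(y+.5)/4.4-.5)
L=[(S,cs(47,205),(-130,490,120)),(S,cs(600,274),(90,-64,150)),(S,cs(180,108),(90,490,152)),(S,cs(587,400),(90,-64,0)),(S,cs(491,396),(-130,-64,120)),(T,ct(548,122),(90,-64,150)),(T,ct(467,308),(-130,-64,120))]
def l2w(p,P): c,s=np.cos(p[2]),np.sin(p[2]);x,y,z=np.array(P)/1e3;return np.array([p[0]+c*x-s*y,p[1]+s*x+c*y,z])
f=lambda p:np.concatenate([proj(d,l2w(p,P))-uv for d,uv,P in L])
r=least_squares(f,[.5,0,0],loss='soft_l1');p=r.x;print(p,np.round(f(p).reshape(-1,2),1))
np.save('lift.npy',p)
def w2l(w): c,s=np.cos(p[2]),np.sin(p[2]);d=np.array(w[:2])-p[:2];return np.round(1e3*np.array([c*d[0]+s*d[1],-s*d[0]+c*d[1]]),0)
for nm,pts,z in(('a',[(232,255),(305,172),(390,195)],.168),('b',[(85,178),(160,203),(178,120),(248,142)],.168),('pinkbase',[(283,528),(373,528)],0),('disp',[(642,475),(700,485)],0),('canTop',[(68,75),(103,75)],.161)):
    for q in pts: w=onz(S,*cs(*q),z);print(nm,w[:2].round(3),w2l(w))
for nm,pts,z in(('pinkbase',[(255,465),(355,470)],0),('disp',[(608,325),(680,335)],0),('a',[(142,175),(262,192)],.168),('pinktop',[(325,243)],.297)):
    for q in pts: w=onz(T,*ct(*q),z);print('T',nm,w[:2].round(3),w2l(w))
w=onz(S,*cs(333,240),.297);print('pinktopS',w,w2l(w))
for n,d,box in(('side',S,(280,175,350,225)),('top',T,(290,185,345,225))):
    im=d['img'];h=cv2.cvtColor(im,cv2.COLOR_RGB2HSV);m=((h[...,0]>8)&(h[...,0]<24)&(h[...,1]>85)&(h[...,2]>95)).astype(np.uint8)
    k=np.zeros_like(m);k[box[1]:box[3],box[0]:box[2]]=1;m*=k
    c=max(cv2.findContours(m,0,1)[0],key=cv2.contourArea)[:,0]
    w=np.array([onz(d,*q,.163)[:2] for q in c]);print(n,cv2.contourArea(c),c.min(0),c.max(0));R=cv2.minAreaRect(w.astype(np.float32)*1000);print(R,w2l(np.array(R[0])/1e3))
E
```

```text
[ 0.5847726  -0.22529097 -0.0330338 ] [[-1.3 -0. ]
 [ 1.9 -1.3]
 [-0.2 -0.8]
 [ 1.  -1.7]
 [-3.5  2.8]
 [ 1.7 -2.5]
 [-0.4  4.6]]
a [ 0.457 -0.007] [-135.  214.]
a [0.627 0.033] [ 34. 260.]
a [ 0.64  -0.064] [ 50. 163.]
b [0.482 0.21 ] [-117.  432.]
b [0.49  0.113] [-106.  335.]
b [0.638 0.217] [ 39. 444.]
b [0.644 0.122] [ 48. 349.]
pinkbase [ 0.33  -0.164] [-257.   53.]
pinkbase [ 0.379 -0.229] [-206.  -10.]
disp [ 0.59 -0.39] [  11. -164.]
disp [ 0.61 -0.44] [  32. -213.]
canTop [0.66 0.41] [ 54. 637.]
canTop [0.684 0.376] [ 80. 604.]
T pinkbase [ 0.336 -0.153] [-251.   64.]
T pinkbase [ 0.364 -0.232] [-221.  -14.]
T disp [ 0.584 -0.388] [   5. -162.]
T disp [ 0.598 -0.449] [  20. -223.]
T a [0.462 0.   ] [-130.  222.]
T a [ 0.484 -0.097] [-105.  125.]
T pinktop [ 0.366 -0.186] [-220.   32.]
pinktopS [ 0.36736804 -0.1886356   0.297     ] [-218.   29.]
side 368.0 [297 184] [337 204]
((548.189208984375, -202.63153076171875), (151.770263671875, 58.054744720458984), 87.53914642333984) [-37.  21.]
top 398.5 [298 195] [336 215]
((546.70654296875, -199.8558349609375), (142.4433135986328, 53.75453186035156), 87.46212005615234) [-39.  24.]
```

```bash
python3 - <<'E'
from h import *
from scipy.optimize import least_squares
S=load('side');T=load('top')
cs=lambda x,y:(190+(x+.5)/3.6-.5,115+(y+.5)/3.6-.5); ct=lambda x,y:(225+(x+.5)/4.4-.5,165+(y+.5)/4.4-.5)
L=[(S,cs(47,205),(-130,490,120)),(S,cs(600,274),(90,-64,150)),(S,cs(180,108),(90,490,152)),(S,cs(587,400),(90,-64,0)),(T,ct(548,122),(90,-64,150))]
def l2w(p,P): c,s=np.cos(p[2]),np.sin(p[2]);x,y,z=np.array(P)/1e3;return np.array([p[0]+c*x-s*y,p[1]+s*x+c*y,z])
f=lambda p:np.concatenate([proj(d,l2w(p,P))-uv for d,uv,P in L])
p=least_squares(f,[.5,0,0],loss='soft_l1').x;print(p,np.round(f(p).reshape(-1,2),1));np.save('lift.npy',p)
g=lambda d,P,o,k:np.round((proj(d,l2w(p,P))-o+.5)*k-.5)
for nm,P in dict(wellfrontdeckside=(-83,57.5,120),wellback=(83,57.5,120),stopfront=(-83,-57.5,150),deckcorner=(-130,-64,120),fencefoot0=(79,57.5,120),bott=(-90,-64,0)).items():
    print(nm,g(S,P,np.array([190,115]),3.6),g(T,P,np.array([225,165]),4.4))
E
python3 -m handwheel '[[[0,0,0],0.125],[[0,0,0],0.125],[[0,0,0],0.125],[[0,0,0],0.125],[[0,0,0],0.125]]' .085 30
python3 -m handwheel '[[[0,0,0],0.125],[[0,0,0],0.125],[[0,0,0],0.125],[[0,0,0],0.125],[[0,0,0],0.125]]'
python3 -m handwheel '[[[0,0,0],0.03]]'
```

```text
[ 0.57442824 -0.22408381 -0.05471808] [[-1.9 -0.4]
 [ 0.5  0.3]
 [ 0.1 -0.8]
 [-0.4 -0. ]
 [ 1.  -0.2]]
wellfrontdeckside [388. 334.] [339. 241.]
wellback [489. 260.] [413. 102.]
stopfront [494. 355.] [473. 270.]
deckcorner [467. 411.] [456. 338.]
fencefoot0 [486. 262.] [411. 105.]
bott [484. 492.] [458. 379.]
clock: 0.52
position: [0.1812, 0.5454, 0.2227]
ee_rot: [0.0, 0.458, 0.889, -0.001]
contact_force: [0.2, 0.1, 0.1]
width: 0.0849
gripper_force: 0.0
clock: 0.93
position: [0.1812, 0.5454, 0.2227]
ee_rot: [0.0, 0.709, 0.705, -0.0]
contact_force: [0.4, 0.2, -0.5]
width: 0.0849
gripper_force: 0.0
clock: 1.02
position: [0.1812, 0.5454, 0.2227]
ee_rot: [0.0, 0.719, 0.695, -0.001]
contact_force: [-0.0, -0.5, -0.4]
width: 0.0851
gripper_force: 0.0
```

```bash

python3 -m handwheel '[[[-0.036,0.02,0],0.021],[[-0.036,0.02,0],0],[[-0.036,0.02,0],0],[[-0.036,0.02,0],0],[[-0.036,0.02,0],0]]' |sed -n 1,2p
python3 -m handwheel '[[[-0.036,0.02,0],0],[[-0.036,0.02,0],0],[[-0.036,0.02,0],0],[[-0.036,0.02,0],0],[[-0.036,0.02,0],0]]'|sed -n 1,2p
python3 -m handwheel '[[[-0.036,0.02,0],0],[[-0.036,0.02,0],0],[[-0.036,0.02,0],0],[[-0.036,0.02,0],0],[[-0.036,0.02,0],0]]'|sed -n 1,2p
python3 -m handwheel '[[[-0.036,0.02,0],0],[[-0.036,0.02,0],0],[[-0.036,0.02,0],0],[[-0.036,0.02,0],0]]'|sed -n 1,2p
cat >> h.py <<'E'
P=np.load('lift.npy')
def w2l(w): c,s=np.cos(P[2]),np.sin(P[2]);d=np.array(w[:2])-P[:2];return np.round(1e3*np.array([c*d[0]+s*d[1],-s*d[0]+c*d[1]]),1)
def l2w(x,y,z): c,s=np.cos(P[2]),np.sin(P[2]);x,y,z=x/1e3,y/1e3,z/1e3;return np.array([P[0]+c*x-s*y,P[1]+s*x+c*y,z])
def here():
    s=readout.get_state();q=s['ee_rot'];a=2*np.arctan2(q[2],q[1])-np.pi/2-P[2]
    print('t%.1f lift'%s['clock'],w2l(s['position']),'z %.1f'%(1e3*s['position'][2]),'yawerr %.3f'%((a+1.57)%3.14159-1.57),'F',s['contact_force'].round(1),'w %.4f g %.0f'%(s['width'],s['gripper_force']))
E
python3 - <<'E'
from h import *
here()
S=load('side');T=load('top')
cs=lambda x,y:(190+(x+.5)/3.6-.5,115+(y+.5)/3.6-.5); ct=lambda x,y:(225+(x+.5)/4.4-.5,165+(y+.5)/4.4-.5)
for nm,pts,z in(('a',[(234,252),(305,172),(390,195)],.168),('b',[(85,178),(160,203),(178,120),(248,142)],.168),('pinkbase',[(283,528),(373,528)],0),('disp',[(642,475),(700,485)],0),('canTop',[(68,75),(103,75)],.161)):
    for q in pts: print(nm,w2l(onz(S,*cs(*q),z)))
for nm,pts,z in(('pinkbase',[(255,465),(355,470)],0),('disp',[(608,325),(680,335)],0),('a',[(142,175),(262,192)],.168)):
    for q in pts: print('T',nm,w2l(onz(T,*ct(*q),z)))
print('brush',w2l([.5475,-.201]))
E
```

```text
clock: 1.43
position: [0.2728, 0.3593, 0.2228]
clock: 1.85
position: [0.3635, 0.1745, 0.2231]
clock: 2.27
position: [0.4543, -0.0105, 0.223]
clock: 2.6
position: [0.5269, -0.1584, 0.2228]
t2.6 lift [-51.  63.] z 222.8 yawerr 0.003 F [0.3 1.2 0.4] w 0.0850 g 0
a [-123.9  212.3]
a [ 38.8 259.8]
a [ 57.  163.1]
b [-116.4  428.5]
b [-103.2  331.8]
b [ 39.7 444.2]
b [ 50.4 349.5]
pinkbase [-247.6   46.7]
pinkbase [-195.1  -15.3]
disp [  24.9 -164.6]
disp [  47.  -213.4]
canTop [ 50.4 637.6]
canTop [ 76.8 604.7]
T pinkbase [-241.5   57.7]
T pinkbase [-209.8  -19. ]
T disp [  18.5 -162.7]
T disp [  35.6 -222.9]
T a [-124.1  218.1]
T a [-97.4 122.3]
brush [-28.2  21.6]
```

```bash

python3 -m handwheel '[[[-0.0207,0.0114,0],-0.003],[[-0.0207,0.0114,0],0],[[0,0,0.037],0],[[0,0,0.037],0],[[0,0,0],0]]' |sed -n 2p
python3 -m handwheel '[[[0,0,0],0],[[0,0,0],0],[[0,0,0],0],[[0,0,0],0],[[0,0,0],0]]' .03 30 |tail -3
python3 -m handwheel '[[[0,0,0],0],[[0,0,0],0]]' 
python3 -c "from h import *;here()"
```

```text
position: [0.5423, -0.1969, 0.1418]
contact_force: [0.4, 0.5, 6.2]
width: 0.0302
gripper_force: 3.2
clock: 3.6
position: [0.5503, -0.1997, 0.1529]
ee_rot: [0.004, 0.724, 0.69, 0.002]
contact_force: [0.7, 0.8, 6.8]
width: 0.0301
gripper_force: 3.2
t3.6 lift [-25.4  23. ] z 152.9 yawerr 0.007 F [0.7 0.8 6.8] w 0.0301 g 3
```

```bash
python3 - <<'E'
from h import *
d=grab('side','side1.png');e=grab('top','top1.png')
s=d['img'][150:250,260:380];t=e['img'][170:270,250:370]
cv2.imwrite('pics/c3.png',cv2.resize(np.hstack([s,t]),None,fx=3.3,fy=3.3,interpolation=cv2.INTER_CUBIC)[:,:,::-1])
E
```

```text
(no output)
```

View pics/c3.png

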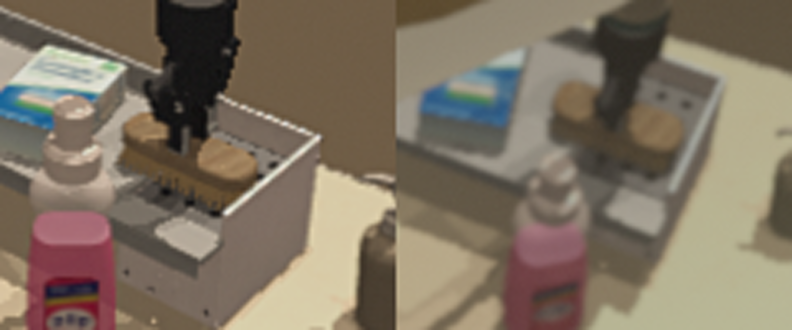

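The fingers appear to stand on the brush (side ~ (317,190)) rather than straddle it. The width equals the setpoint, so nothing is gripped. I'll raise and re-measure.

```bash

python3 -m handwheel '[[[0,0,-0.03],0],[[0,0,-0.03],0],[[0,0,0],0],[[0,0,0],0]]' .085 |tail -5
python3 -c "from h import *;here()"
python3 - <<'E'
from h import *
d=grab('side','side2.png');e=grab('top','top2.png')
for n,d,box in(('side',d,(285,165,350,225)),('top',e,(290,175,345,225))):
    im=d['img'];h=cv2.cvtColor(im,cv2.COLOR_RGB2HSV);m=((h[...,0]>8)&(h[...,0]<24)&(h[...,1]>85)&(h[...,2]>95)).astype(np.uint8)
    k=np.zeros_like(m);k[box[1]:box[3],box[0]:box[2]]=1;m*=k
    c=np.concatenate([q[:,0] for q in cv2.findContours(m,0,1)[0] if cv2.contourArea(q)>20])
    R=cv2.minAreaRect(np.array([onz(d,*q,.163)[:2]*1000 for q in c],np.float32));print(n,c.min(0),c.max(0),R,w2l(np.array(R[0])/1e3))
s=d['img'];
cv2.imwrite('pics/c4.png',cv2.resize(np.hstack([load('side')['img'][150:250,260:380],load('top')['img'][170:270,250:370]]),None,fx=3.3,fy=3.3,interpolation=cv2.INTER_CUBIC)[:,:,::-1])
E
```

```text
position: [0.5491, -0.1995, 0.2128]
ee_rot: [0.003, 0.724, 0.69, 0.001]
contact_force: [1.2, 0.2, -1.1]
width: 0.0767
gripper_force: 0.0
t4.0 lift [-26.7  23.2] z 212.8 yawerr 0.007 F [ 1.2  0.2 -1.1] w 0.0767 g 0
side [296 165] [349 212] ((622.90576171875, -192.8746337890625), (315.9318542480469, 152.9554443359375), 9.509716987609863) [46.7 33.8]
top [298 195] [336 215] ((547.0938720703125, -199.88673400878906), (142.48741149902344, 51.831607818603516), 87.15520477294922) [-28.6  22.7]
```

View pics/c4.png

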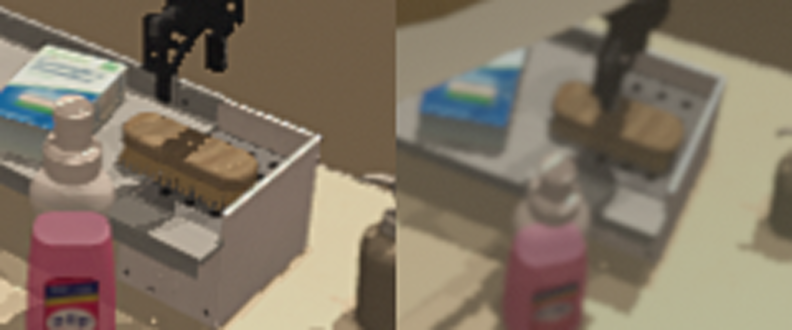

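The brush is unmoved. The fingers are now above it, with tips at side crop (165,100) and (215,70). I'll get the true tip height from those pixels.

```bash
python3 - <<'E'
from h import *
d=load('side')
for u,v in((165,100),(215,70)):
    u=260+u/3.3;v=150+v/3.3
    for z in(.17,.18,.19,.2,.21): print(u,v,z,w2l(onz(d,u,v,z)))
for P in((-65,23,180),(-65,23,200),(12,23,180),(12,23,200)):print(P,(proj(d,l2w(*P))-[260,150])*3.3)
s=readout.get_state();print(s['position'],s['ee_rot'],s['qpos'])
E
python3 -m handwheel '[[[0,0,0],0]]'
python3 -c "from h import *;here()"
```

```text
310.0 180.3030303030303 0.17 [17.6 81.2]
310.0 180.3030303030303 0.18 [ 4.1 72.1]
310.0 180.3030303030303 0.19 [-9.3 63. ]
310.0 180.3030303030303 0.2 [-22.7  53.9]
310.0 180.3030303030303 0.21 [-36.1  44.8]
325.1515151515151 171.21212121212122 0.17 [102.8  75.7]
325.1515151515151 171.21212121212122 0.18 [88.2 66.6]
325.1515151515151 171.21212121212122 0.19 [73.7 57.6]
325.1515151515151 171.21212121212122 0.2 [59.1 48.6]
325.1515151515151 171.21212121212122 0.21 [44.6 39.6]
(-65, 23, 180) [164.43741011 145.15636272]
(-65, 23, 200) [165.37509999 128.13481484]
(12, 23, 180) [208.67052304 113.0565083 ]
(12, 23, 200) [209.90950933  96.38019281]
[ 0.54726902 -0.19862629  0.20964322] [2.99972689e-04 7.23781790e-01 6.90028847e-01 1.43119966e-04] [-4.67688220e-01  2.94056312e-01  1.51284689e+00  7.07086844e-05
  1.33402829e+00 -4.19966378e-01]
clock: 4.22
position: [0.5468, -0.1984, 0.2085]
ee_rot: [-0.001, 0.724, 0.69, -0.0]
contact_force: [0.0, 0.3, -0.7]
width: 0.0849
gripper_force: 0.0
t4.2 lift [-29.   24.1] z 208.5 yawerr 0.007 F [ 0.   0.3 -0.7] w 0.0849 g 0
```

```bash

python3 -m handwheel '[[[0.0255,-0.033,0],-0.007],[[0.0255,-0.033,0],0],[[0,0,0],0],[[0,0,0],0],[[0,0,0],0]]' 0 |tail -2
python3 -m handwheel '[[[0,0,0.03],0],[[0,0,0.016],0],[[0,0,0],0],[[0,0,0],0]]' |tail -2
python3 -c "from h import *;here()"
python3 - <<'E'
from h import *
d=grab('side','side3.png')
im=d['img'].copy();big=cv2.resize(im[130:230,260:360],None,fx=6,fy=6,interpolation=cv2.INTER_CUBIC)
p=readout.get_state()['position']
for dz,c in((0,(255,0,0)),(-.022,(0,255,0)),(.05,(255,255,0))):
    q=(proj(d,p+[0,0,dz])-[260,130]+.5)*6;cv2.circle(big,(int(q[0]),int(q[1])),4,c,-1)
cv2.imwrite('pics/c5.png',big[:,:,::-1])
E
```

```text
width: 0.0251
gripper_force: 0.0
width: -0.0002
gripper_force: 0.0
t5.0 lift [-94.2  73.4] z 162.5 yawerr 0.013 F [-0.4  0.   0.6] w -0.0002 g 0
```

View pics/c5.png

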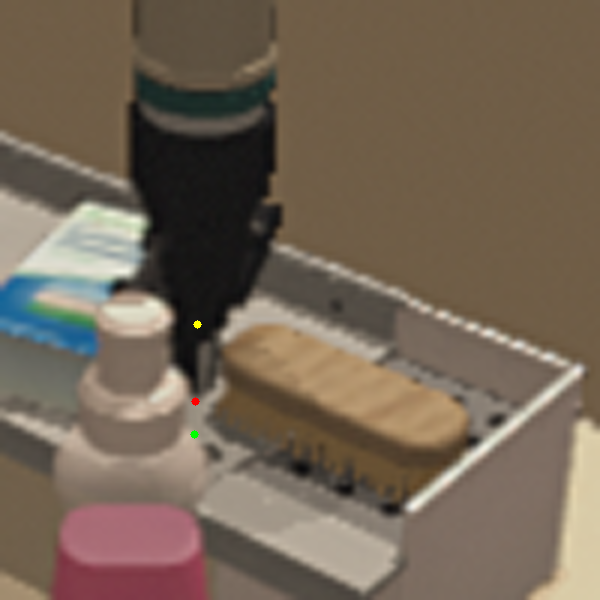

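The tips show at about (205,390), near the reported TCP (195,401) rather than 22 mm below it (195,435). I'll test this by touching the deck gently.

```bash
python3 - <<'E'
from h import *
d=grab('top','top3.png');im=d['img'];p=readout.get_state()['position'];print(p)
for dz in(0,-.022): print(proj(d,p+[0,0,dz]))
g=im.max(2).astype(int);q=proj(d,p).astype(int)
print(g[q[1]-22:q[1]+14,q[0]-14:q[0]+14])
E
for i in 1; do
python3 -m handwheel '[[[0,0,0.008],0],[[0,0,0],0],[[0,0,0],0]]' |grep -E 'pos|contact'
python3 -m handwheel '[[[0,0,0.006],0],[[0,0,0],0],[[0,0,0],0]]' |grep -E 'pos|contact'
done
```

```text
[ 0.48528893 -0.14594114  0.16401568]
[297.18057255 212.85951689]
[296.84134413 216.48254635]
[[144 143 143 ...  48  71 108]
 [130 131 128 ...  50  78 116]
 [128 126 125 ...  59  92 128]
 ...
 [138 135 124 ... 134 128 119]
 [108 105  99 ... 143 141 137]
 [ 83  83  81 ... 145 145 143]]
position: [0.4839, -0.1451, 0.1552]
contact_force: [0.8, -0.1, 0.3]
position: [0.4836, -0.1449, 0.1489]
contact_force: [0.1, 0.4, -0.2]
```

```bash

python3 -m handwheel '[[[0,0,0.004],0],[[0,0,0],0],[[0,0,0],0]]' |grep -E 'pos|contact'
python3 -m handwheel '[[[0,0,0.004],0],[[0,0,0],0],[[0,0,0],0]]' |grep -E 'pos|contact'
python3 -m handwheel '[[[0,0,0.003],0],[[0,0,0],0],[[0,0,0],0]]' |grep -E 'pos|contact'
```

```text
position: [0.4837, -0.1449, 0.145]
contact_force: [-0.1, 0.4, 0.3]
position: [0.4836, -0.1449, 0.1409]
contact_force: [0.6, -0.3, -0.2]
position: [0.4837, -0.145, 0.138]
contact_force: [0.7, 0.2, 0.1]
```

```bash

python3 -m handwheel '[[[0,0,0.004],0],[[0,0,0],0],[[0,0,0],0]]' |grep -E 'pos|contact'
python3 -m handwheel '[[[0,0,0.004],0],[[0,0,0],0],[[0,0,0],0]]' |grep -E 'pos|contact'
python3 -m handwheel '[[[0,0,0.004],0],[[0,0,0],0],[[0,0,0],0]]' |grep -E 'pos|contact'
python3 - <<'E'
from h import *
d=grab('side','side4.png');e=grab('top','top4.png');p=readout.get_state()['position'];here()
a=[]
for d,n in((d,'s'),(e,'t')):
    q=proj(d,p-[0,0,.022]);print(n,q);x,y=q.astype(int)
    a.append(cv2.resize(d['img'][y-30:y+20,x-25:x+25],None,fx=8,fy=8,interpolation=cv2.INTER_CUBIC)); c=8*(q-[x-25,y-30]+.5);cv2.circle(a[-1],(int(c[0]),int(c[1])),3,(0,255,0),-1)
cv2.imwrite('pics/c6.png',np.hstack(a)[:,:,::-1])
E
```

```text
position: [0.4837, -0.1449, 0.1339]
contact_force: [0.3, 0.4, -0.9]
position: [0.4837, -0.1449, 0.1299]
contact_force: [0.3, 0.3, 0.8]
position: [0.4837, -0.1449, 0.1259]
contact_force: [-0.3, 0.4, -0.1]
t7.2 lift [-94.7  74. ] z 126.2 yawerr 0.014 F [-0.4  0.7 -1.2] w -0.0002 g 0
s [291.31067262 211.06950111]
t [295.91150578 222.76458033]
```

View pics/c6.png

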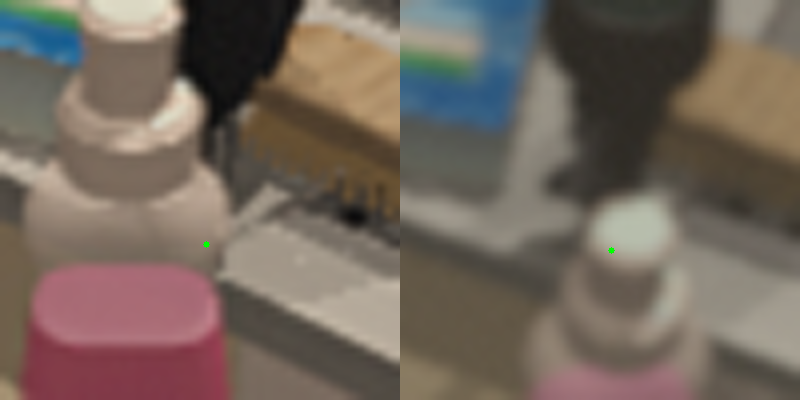

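Side: tip at (225,185) in crop against predicted (207,244). Top: tip at about (605,195) against (612,250). Both are displaced, so I'll triangulate.

```bash
python3 - <<'E'
from h import *
S=load('side');T=load('top')
p=np.array([.4837,-.1449,.126])
u=proj(S,p-[0,0,.022])+[2.3,-7.3];v=proj(T,p-[0,0,.022])+[-.6,-6.9]
A=[];b=[]
for d,q in((S,u),(T,v)):
    o,r=ray(d,*q);r/=np.linalg.norm(r);M=np.eye(3)-np.outer(r,r);A.append(M);b.append(M@o)
x=np.linalg.lstsq(np.vstack(A),np.hstack(b),rcond=None)[0];print(x,x-(p-[0,0,.022]),w2l(x),[proj(S,x)-u,proj(T,x)-v])
E
```

```text
[ 0.50583958 -0.13593989  0.11656525] [0.02213958 0.00896011 0.01256525] [-73.3  84.3] [array([-0.66916669,  0.32252279]), array([ 0.56512486, -0.39314335])]
```

```bash

python3 -m handwheel '[[[0,0,0.004],0],[[0,0,0],0],[[0,0,0],0]]' |grep -E 'pos|contact'
python3 -m handwheel '[[[0,0,0.004],0],[[0,0,0],0],[[0,0,0],0]]' |grep -E 'pos|contact'
python3 -m handwheel '[[[0,0,0.003],0],[[0,0,0],0],[[0,0,0],0]]' |grep -E 'pos|contact'
```

```text
position: [0.4836, -0.1449, 0.1219]
contact_force: [-0.1, 0.2, 0.5]
position: [0.4836, -0.1449, 0.1179]
contact_force: [0.7, -0.4, 0.6]
position: [0.4837, -0.145, 0.115]
contact_force: [1.8, 1.5, -0.3]
```

```bash

python3 -m handwheel '[[[0,0,0.003],0],[[0,0,0],0],[[0,0,0],0]]' |grep -E 'pos|contact'
python3 -m handwheel '[[[0,0,0.003],0],[[0,0,0],0],[[0,0,0],0]]' |grep -E 'pos|contact'
```

```text
position: [0.4838, -0.145, 0.1121]
contact_force: [0.0, -0.6, -0.2]
position: [0.484, -0.1451, 0.1119]
contact_force: [-3.4, 2.3, 17.4]
```

```bash

python3 -m handwheel '[[[0,0,-0.02],0],[[0,0,0],0],[[0,0,0],0]]' |grep -E 'pos|contact'
python3 - <<'E'
from h import *
S=load('side');T=load('top')
p=np.array([.4837,-.1449,.126])
u=proj(S,p-[0,0,.022])+[2.3,-7.3];v=proj(T,p-[0,0,.022])+[-.6,-6.9]
for d,q in((S,u),(T,v)): x=onz(d,*q,.134);print(x-p,w2l(x),w2l(p))
E
```

```text
position: [0.4846, -0.1453, 0.13]
contact_force: [0.6, 0.1, 0.3]
[ 0.00429653 -0.00553817  0.008     ] [-90.3  68.8] [-94.9  74.1]
[0.00740972 0.00673572 0.008     ] [-87.9  81.2] [-94.9  74.1]
```

```bash

python3 -m handwheel '[[[0,0,-0.035],-0.014],[[0,0,-0.035],0],[[-0.0255,0.0305,0],0],[[-0.0255,0.0305,0],0],[[0,0,0],0]]' .085 |grep -E 'pos|contact'
python3 -m handwheel '[[[0,0,0],0],[[0,0,0],0]]' |grep -E 'pos|contact'
python3 -c "from h import *;here()"
```

```text
position: [0.549, -0.2026, 0.1984]
contact_force: [0.5, -0.5, -0.4]
position: [0.5423, -0.1971, 0.1974]
contact_force: [-0.2, 0.8, -0.2]
t9.2 lift [-33.5  25.2] z 197.4 yawerr 0.027 F [-0.2  0.8 -0.2] w 0.0832 g 0
```

```bash

python3 -m handwheel '[[[-0.003,0,0.038],0.027],[[0,0,0.03],0],[[0,0,0.0095],0],[[0,0,0],0],[[0,0,0],0]]' |grep -E 'pos|contact'
python3 -m handwheel '[[[0,0,0],0],[[0,0,0],0],[[0,0,0],0],[[0,0,0],0],[[0,0,0],0]]' .03 40 |tail -5
python3 -m handwheel '[[[0,0,-0.02],0],[[0,0,-0.02],0],[[0,0,0],0]]' |tail -3
python3 -c "from h import *;here()"
```

```text
position: [0.5429, -0.2001, 0.1219]
contact_force: [-0.4, -0.7, 0.2]
position: [0.5455, -0.2015, 0.1242]
ee_rot: [0.003, 0.726, 0.688, 0.001]
contact_force: [1.3, -0.5, 5.9]
width: 0.0546
gripper_force: 42.0
contact_force: [0.6, -0.6, -1.1]
width: 0.0546
gripper_force: 43.1
t10.3 lift [-30.5  20.8] z 165.5 yawerr 0.001 F [ 0.6 -0.6 -1.1] w 0.0546 g 43
```

```bash

python3 -m handwheel '[[[0,0,-0.04],0],[[-0.034,-0.016,0],0],[[-0.034,-0.016,0],0],[[-0.034,-0.016,0],0],[[-0.034,-0.016,0],0]]' |grep -E 'pos|contact'
python3 -m handwheel '[[[-0.034,-0.016,0],0],[[0,0,0.02],0],[[0,0,0.04],0],[[0,0,0.04],0],[[0,0,0.03],0]]' |grep -E 'pos|contact'
python3 -m handwheel '[[[0,0,0.03],0],[[0,0,0],0],[[0,0,0],0]]' |grep -E 'pos|contact|width'
python3 -c "from h import *;here()"
```

```text
position: [0.4707, -0.3335, 0.201]
contact_force: [0.4, 0.2, -1.0]
position: [0.4522, -0.3649, 0.0684]
contact_force: [-0.0, -0.6, -1.7]
position: [0.4529, -0.3647, 0.0399]
contact_force: [0.6, 0.2, -0.7]
width: 0.0547
t11.4 lift [-113.7 -147. ] z 39.9 yawerr 0.001 F [ 0.6  0.2 -0.7] w 0.0547 g 44
```

```bash

python3 -m handwheel '[[[0,0,0.015],0],[[0,0,0.012],0],[[0,0,0],0],[[0,0,0],0]]' |grep -E 'pos|contact'
python3 -m handwheel '[[[0,0,0.003],0],[[0,0,0],0],[[0,0,0],0]]' |grep -E 'pos|contact'
python3 -m handwheel '[[[0,0,0.003],0],[[0,0,0],0],[[0,0,0],0]]' |grep -E 'pos|contact'
python3 -m handwheel '[[[0,0,0.003],0],[[0,0,0],0],[[0,0,0],0]]' |grep -E 'pos|contact'
```

```text
position: [0.4551, -0.3668, 0.0163]
contact_force: [-0.9, -0.1, -1.7]
position: [0.4548, -0.3665, 0.0127]
contact_force: [-0.2, 0.8, -1.4]
position: [0.4544, -0.3662, 0.0088]
contact_force: [-0.8, -0.0, -0.2]
position: [0.4546, -0.3655, 0.0063]
contact_force: [0.1, 2.1, 4.0]
```

```bash

python3 -m handwheel '[[[0,0,0],0],[[0,0,0],0],[[0,0,0],0]]' .075 |grep -E 'contact|width'
python3 -m handwheel '[[[0,0,-0.01],0],[[0,0,-0.04],0],[[0,0,-0.04],0],[[0,0,-0.04],0],[[0,0,-0.04],0]]' |grep -E 'pos|contact'
python3 -m handwheel '[[[0,0,-0.03],0],[[0.037,0.016,0],0],[[0.037,0.016,0],0],[[0.037,0.016,0],0],[[0.037,0.016,0],0]]' .04|grep -E 'pos|contact'
python3 -m handwheel '[[[0.036,0,0],0],[[0.036,0,0],0.0],[[0.036,0,0],0],[[0.036,0,0],0],[[0.036,0,0],0]]' |grep -E 'pos|contact'
python3 -m handwheel '[[[0,0,0],0.125],[[0,0,0],0.125],[[0,0,0],0.125],[[0,0,0],0.125],[[0,0,0],0.125]]' |grep -E 'pos|contact'
python3 -m handwheel '[[[0,0,0],0.125],[[0,0,0],0.125],[[0,0,0],0.125],[[0,0,0],0.125],[[0,0,0],0.125]]' |grep -E 'pos|contact'
python3 -m handwheel '[[[0,0,0],0.125],[[0,0,0],0.125],[[0,0,0],0.071],[[0,0,0],0]]' |grep -E 'pos|contact'
python3 - <<'E'
from h import *
here();print(readout.get_state()['ee_rot'])
d=grab('top','top5.png');e=grab('side','side5.png')
cv2.imwrite('pics/c7.png',np.hstack([e['img'][120:320,180:440],d['img'][140:340,250:510]])[:,:,::-1])
E
```

```text
contact_force: [-0.3, 0.2, -1.2]
width: 0.0748
position: [0.454, -0.3659, 0.1781]
contact_force: [0.7, -0.5, 0.7]
position: [0.5266, -0.2206, 0.2068]
contact_force: [0.5, 0.2, -0.6]
position: [0.5357, -0.0404, 0.2064]
contact_force: [1.4, 1.0, 0.2]
position: [0.5358, -0.0418, 0.2064]
contact_force: [-0.8, -0.3, 0.4]
position: [0.5358, -0.0421, 0.2063]
contact_force: [0.3, 0.2, -1.1]
position: [0.5358, -0.0421, 0.2063]
contact_force: [0.4, 0.4, -1.4]
t15.2 lift [-48.5 179.6] z 206.3 yawerr 1.570 F [ 0.4  0.4 -1.4] w 0.0404 g 0
[ 3.88291157e-05  9.99616362e-01 -2.76958307e-02  2.61109486e-04]
```

View pics/c7.png

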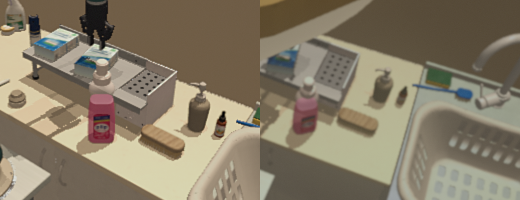

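The picture shows the brush lying bristles down on the worktop at side crop (162,138). The bystanders are standing and the well is empty. Next I'll push pack a to the fence.

```bash

python3 -m handwheel '[[[-0.04,0,0],0],[[-0.04,0,0],0],[[-0.04,0,0.01],0],[[0,0,0.041],0],[[0,0,0.041],0]]' .04|grep -E 'pos|contact'
python3 -m handwheel '[[[0,0,0],0],[[0.015,0,0],0],[[0.015,0,0],0],[[0,0,0],0]]' |grep -E 'pos|contact'
python3 -m handwheel '[[[0.008,0,0],0],[[0.008,0,0],0],[[0.008,0,0],0],[[0,0,0],0],[[0,0,0],0]]' |grep -E 'pos|contact'
python3 -c "from h import *;here()"
```

```text
position: [0.4161, -0.0357, 0.1155]
contact_force: [0.9, -0.7, 0.4]
position: [0.4507, -0.0381, 0.1155]
contact_force: [0.4, -0.4, 0.4]
position: [0.4698, -0.0385, 0.1138]
contact_force: [-1.2, -0.9, 0.2]
t16.4 lift [-114.6  179.6] z 113.8 yawerr -1.570 F [-1.2 -0.9  0.2] w 0.0399 g 0
```

```bash

python3 -m handwheel '[[[0.006,0,0],0],[[0.006,0,0],0],[[0,0,0],0]]' |grep -E 'pos|contact'
python3 -m handwheel '[[[0.005,0,0],0],[[0.005,0,0],0],[[0,0,0],0]]' |grep -E 'pos|contact'
python3 -m handwheel '[[[0.003,0,0],0],[[0,0,0],0],[[0,0,0],0]]' |grep -E 'pos|contact'
python3 -c "from h import *;here()"
```

```text
position: [0.4812, -0.0388, 0.1136]
contact_force: [-2.6, -0.1, 1.7]
position: [0.4888, -0.039, 0.113]
contact_force: [-7.0, 1.2, 2.1]
position: [0.4887, -0.0391, 0.113]
contact_force: [-13.5, 0.3, 5.6]
t17.2 lift [-95.8 180. ] z 113.0 yawerr -1.569 F [-13.5   0.3   5.6] w 0.0397 g 0
```

```bash

python3 -m handwheel '[[[-0.03,0,0],0],[[-0.03,0,0],0],[[0,-0.041,0],0],[[0,-0.041,0],0],[[0,-0.041,0],0]]' |grep -E 'pos|contact'
python3 -m handwheel '[[[0,-0.041,0],0],[[0,-0.04,0],0],[[0,0,0],0],[[0.015,0,0],0],[[0,0,0],0]]' |grep -E 'pos|contact'
python3 -m handwheel '[[[0.008,0,0],0],[[0.008,0,0],0],[[0.008,0,0],0],[[0,0,0],0],[[0,0,0],0]]' |grep -E 'pos|contact'
python3 -c "from h import *;here()"
```

```text
position: [0.4427, 0.0867, 0.1145]
contact_force: [1.3, 0.2, 0.1]
position: [0.4644, 0.1674, 0.1144]
contact_force: [1.4, 0.2, -0.1]
position: [0.4855, 0.1643, 0.1135]
contact_force: [-1.1, 0.7, -0.4]
t18.4 lift [-110.   382.9] z 113.5 yawerr 1.570 F [-1.1  0.7 -0.4] w 0.0402 g 0
```

```bash

python3 -m handwheel '[[[0.006,0,0],0],[[0.006,0,0],0],[[0,0,0],0]]' |grep -E 'pos|contact'
python3 -c "from h import *;here()"
```

```text
position: [0.4968, 0.1641, 0.1135]
contact_force: [-2.3, 1.1, 0.9]
t18.7 lift [-98.8 383.4] z 113.5 yawerr 1.571 F [-2.3  1.1  0.9] w 0.0403 g 0
```

```bash

python3 -m handwheel '[[[0.004,0,0],0],[[0.003,0,0],0],[[0,0,0],0]]' |grep -E 'pos|contact'
python3 -m handwheel '[[[0.003,0,0],0],[[0,0,0],0],[[0,0,0],0]]' |grep -E 'pos|contact'
python3 -c "from h import *;here()"
```

```text
position: [0.5031, 0.1637, 0.1134]
contact_force: [-3.8, 1.5, -0.8]
position: [0.5063, 0.1636, 0.1134]
contact_force: [-5.5, -0.2, -1.3]
t19.2 lift [-89.2 383.3] z 113.4 yawerr 1.571 F [-5.5 -0.2 -1.3] w 0.0403 g 0
```

```bash

python3 -m handwheel '[[[0.003,0,0],0],[[0,0,0],0],[[0,0,0],0]]' |grep -E 'pos|contact'
python3 -m handwheel '[[[0.003,0,0],0],[[0,0,0],0],[[0,0,0],0]]' |grep -E 'pos|contact'
python3 - <<'E'
from h import *
here()
d=grab('side','side6.png');e=grab('top','top6.png')
b=cv2.resize(d['img'][130:230,195:345],None,fx=5,fy=5,interpolation=cv2.INTER_CUBIC)
for P_ in((79,57.5,120),(79,490,120),(-130,490,120),(79,160,168),(79,370,168),(-75,160,168),(-75,370,168),(79,57.5,152),(79,490,152)):
    q=(proj(d,l2w(*P_))-[195,130]+.5)*5;cv2.circle(b,(int(q[0]),int(q[1])),3,(255,0,0),-1)
cv2.imwrite('pics/c8.png',b[:,:,::-1])
E
```

```text
position: [0.5073, 0.1634, 0.1131]
contact_force: [-7.1, 0.4, 0.7]
position: [0.5071, 0.1632, 0.1127]
contact_force: [-12.9, 1.0, 2.9]
t19.7 lift [-88.4 383. ] z 112.7 yawerr 1.572 F [-12.9   1.    2.9] w 0.0400 g 0
```

View pics/c8.png

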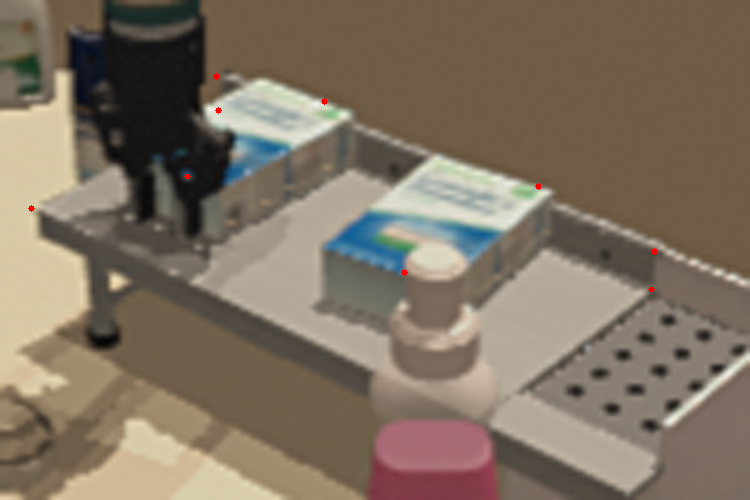

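The view shows both packs square against the fence (back corners (350,115) and (550,190)). My lift model's far end is about 3 px off, so the yaw needs refitting.

```bash
python3 - <<'E'
from h import *
from scipy.optimize import least_squares
S=load('side');T=load('top')
c8=lambda x,y:(195+(x+.5)/5-.5,130+(y+.5)/5-.5);c5=lambda x,y:(260+(x+.5)/6-.5,130+(y+.5)/6-.5);ct=lambda x,y:(225+(x+.5)/4.4-.5,165+(y+.5)/4.4-.5)
L=[(S,c8(40,212),(-130,490,120)),(S,c8(229,73),(85,490,152)),(S,c8(651,289),(83,57.5,120)),(S,c5(580,369),(90,-64,150)),(S,c8(658,470),(-130,-64,120)),(T,ct(548,122),(90,-64,150))]
def l2(p,Q): c,s=np.cos(p[2]),np.sin(p[2]);x,y,z=np.array(Q)/1e3;return np.array([p[0]+c*x-s*y,p[1]+s*x+c*y,z])
f=lambda p:np.concatenate([proj(d,l2(p,Q))-uv for d,uv,Q in L])
p=least_squares(f,[.57,-.22,-.05],loss='soft_l1').x;print(p,f(p).reshape(-1,2).round(1))
# robot contacts of fence: tcp points
a=np.array([.4887,-.0391]);b=np.array([.5071,.1632]);d=b-a;print('fence yaw',-np.arctan2(d[0],d[1]))
c,s=np.cos(p[2]),np.sin(p[2])
for q in(a,b):
    e=q-p[:2];print([1e3*(c*e[0]+s*e[1]),1e3*(-s*e[0]+c*e[1])])
E
```

```text
[ 0.5770426  -0.22487727 -0.05568508] [[-1.1 -1. ]
 [-0.9 -0.1]
 [ 1.2 -0.7]
 [ 1.1 -0.3]
 [-6.2  4.8]
 [ 1.4 -0.6]]
fence yaw -0.09070445643902718
[np.float64(-98.54534385107382), np.float64(180.57248734181343)]
[np.float64(-91.43313552948786), np.float64(383.58299567276254)]
```

```bash

python3 -m handwheel '[[[-0.02,0,0],0],[[-0.02,0,-0.01],0],[[0,0,-0.04],0],[[0,0,-0.04],0],[[0,0,0],-0.125]]' .085|grep -E 'pos|contact'
python3 -m handwheel '[[[0,0,0],-0.125],[[0,0,0],-0.125],[[0,0,0],-0.125],[[0,0,0],-0.125],[[0,0,0],-0.125]]' |grep -E 'pos|contact'
python3 -m handwheel '[[[0,0,0],-0.125],[[0,0,0],-0.125],[[0,0,0],-0.125],[[0,0,0],-0.125],[[0,0,0],-0.125]]' |grep -E 'pos|contact'
python3 -m handwheel '[[[0,0,0],-0.125],[[0,0,0],-0.035],[[0,0,0],0]]' |grep -E 'pos|contact'
python3 - <<'E'
from h import *
S=load('side');c8=lambda x,y:(195+(x+.5)/5-.5,130+(y+.5)/5-.5)
print('imageframe',P)
for q in((325,245),(438,155),(550,190),(262,80),(352,113)): w=onz(S,*c8(*q),.168);print(w.round(4),w2l(w))
np.save('lift_img.npy',P);np.save('lift.npy',[.557,-.236,-.0907])
E
python3 -c "from h import *;here()"
```

```text
position: [0.4793, 0.1667, 0.2118]
contact_force: [1.3, -0.2, 0.4]
position: [0.4752, 0.1657, 0.2046]
contact_force: [1.0, 0.2, -0.1]
position: [0.4752, 0.1657, 0.2045]
contact_force: [0.4, 0.5, 0.2]
position: [0.475, 0.1657, 0.2044]
contact_force: [0.3, -0.5, -0.9]
imageframe [ 0.57442824 -0.22408381 -0.05471808]
[0.5035 0.0056 0.168 ] [-83.3 225.5]
[0.6561 0.0177 0.168 ] [ 68.3 245.9]
[ 0.662  -0.0789  0.168 ] [ 79.5 149.8]
[0.6731 0.205  0.168 ] [ 75.  433.8]
[0.6711 0.1114 0.168 ] [ 78.1 340.3]
t21.3 lift [-118.1  392.6] z 204.4 yawerr 0.001 F [ 0.3 -0.5 -0.9] w 0.0849 g 0
```

```bash
python3 -c "
import numpy as np;np.save('lift.npy',[.573,-.224,-.055])"
python3 -c "from h import *;here()"
```

```text
t21.3 lift [-119.3  383.7] z 204.4 yawerr -0.035 F [ 0.3 -0.5 -0.9] w 0.0849 g 0
```

```bash

python3 -m handwheel '[[[0,0,0],-0.035],[[-0.023,0.029,0],0],[[-0.023,0.029,0],0],[[-0.023,0.029,0],0],[[-0.023,0.029,0],0]]'|grep -E 'pos|contact'
python3 -m handwheel '[[[0,0,0],0],[[0,0,0],0],[[0,0,0.031],0],[[0,0,0.031],0],[[0,0,0],0]]' |grep -E 'pos|contact'
python3 -c "from h import *;here()"
```

```text
position: [0.5863, 0.0662, 0.2044]
contact_force: [-0.6, 0.9, 0.0]
position: [0.5792, 0.0681, 0.1366]
contact_force: [-0.4, -0.9, -0.7]
t22.1 lift [ -9.9 292. ] z 136.6 yawerr -0.000 F [-0.4 -0.9 -0.7] w 0.0851 g 0
```

```bash

python3 -m handwheel '[[[0,0.005,0.026],0],[[0,0,0],0],[[-0.01,0,0],0],[[-0.01,0,0],0],[[0,0,0],0]]'|grep -E 'pos|contact'
python3 -m handwheel '[[[-0.008,0,0],0],[[-0.008,0,0],0],[[0,0,0],0]]' |grep -E 'pos|contact'
python3 -m handwheel '[[[-0.006,0,0],0],[[-0.006,0,0],0],[[0,0,0],0]]' |grep -E 'pos|contact'
python3 -m handwheel '[[[-0.006,0,0],0],[[-0.006,0,0],0],[[0,0,0],0]]' |grep -E 'pos|contact'
python3 -c "
from h import *;here();s=readout.get_state();print(s['moment'])"
```

```text
position: [0.5886, 0.0452, 0.1177]
contact_force: [0.7, 0.6, 0.0]
position: [0.5876, 0.0299, 0.1168]
contact_force: [-0.1, -0.4, 1.3]
position: [0.5873, 0.0189, 0.1165]
contact_force: [0.9, 0.5, 0.4]
position: [0.5861, 0.0075, 0.1162]
contact_force: [1.5, 4.0, 2.4]
t23.3 lift [  0.3 231.9] z 116.2 yawerr -0.001 F [1.5 4.  2.4] w 0.0849 g 2
[ 0.40486804 -0.27609821  0.17196261]
```

```bash

python3 -m handwheel '[[[-0.006,0,0.003],0],[[-0.006,0,0],0],[[-0.006,0,0],0],[[-0.006,0,0],0],[[0,0,0],0]]'|grep -E 'pos|contact'
python3 - <<'E'
from h import *
here();s=readout.get_state();print(s['moment'])
d=grab('side','side7.png');im=d['img'];h=cv2.cvtColor(im,cv2.COLOR_RGB2HSV)
m=((h[...,0]>95)&(h[...,0]<115)&(h[...,1]>120)&(h[...,2]>60)).astype(np.uint8)
for c in cv2.findContours(m,0,1)[0]:
    if cv2.contourArea(c)>40:
        x,y,w,hh=cv2.boundingRect(c)
        if 180<x<350 and y>130: print(x,y,w,hh,[w2l(onz(d,*q,.168)).astype(int).tolist() for q in cv2.approxPolyDP(c,2,True)[:,0]])
E
```

```text
position: [0.5842, -0.0159, 0.1133]
contact_force: [0.5, 3.4, 3.5]
t23.7 lift [ -0.3 208.4] z 113.3 yawerr -0.001 F [0.5 3.4 3.5] w 0.0850 g 2
[ 0.60867261 -0.13607567  0.05940653]
221 155 23 13 [[-74, 428], [-74, 344], [-43, 342], [-49, 410], [-16, 421]]
```

```bash
python3 - <<'E'
from h import *
d=load('side');im=d['img'];h=cv2.cvtColor(im,cv2.COLOR_RGB2HSV)
m=((h[...,0]>90)&(h[...,0]<120)&(h[...,1]>90)&(h[...,2]>50)).astype(np.uint8)
for c in cv2.findContours(m,0,1)[0]:
    x,y,w,hh=cv2.boundingRect(c)
    if cv2.contourArea(c)>8 and 200<x<340 and 140<y<230: print(x,y,w,hh,[w2l(onz(d,*q,.168)).astype(int).tolist() for q in cv2.approxPolyDP(c,1.5,True)[:,0]])
print(proj(d,l2w(-75,197,168)),proj(d,l2w(-75,97,168)),proj(d,l2w(79,97,168)))
for v in range(160,215,1):
    print(v,''.join('B' if m[v,u] else ('w' if im[v,u].min()>150 else ('#' if im[v,u].max()<50 else '.')) for u in range(255,320)))
E
```

```text
288 179 15 12 [[-5, 97], [-13, 139], [-27, 114], [-61, 115], [-75, 103]]
267 176 15 10 [[-25, 174], [-29, 189], [-82, 190], [-79, 157], [-47, 179]]
221 155 32 13 [[-74, 428], [-71, 341], [6, 342], [-3, 380], [-10, 363], [-30, 350], [-54, 368], [-49, 410], [-14, 418], [-24, 430]]
[267.02902133 180.52076048] [289.65236791 190.57397116] [316.1926635  172.50720377]
160 .........##......######################..........................
161 .........#...##########################..........................
162 .........##.########################.............................
163 .........###########################.............................
164 .........##.################..#####..............................
165 .........#######...######....######..w...........................
166 ......ww.#######....####.....####....www.........................
167 .....ww..#######....###......####..wwwwwwwww.....................
168 ...wwww..#############.......###..wwwwwwwwwww....................
169 ..wwwww..######...###........##.ww..wwwwwwwwwwwww................
170 wwwwwww..#..###...##...ww......w
[... 2413 characters left out ...]

205 .................................wwwwwwwwwwwww...................
206 ................................wwwwwww.wwwww....................
207 .................................wwwwww.wwww.....................
208 ...................................ww...ww.............#.........
209 ..........................................wwww...................
210 ..........................................wwwwww.................
211 .........................................wwwwwwwww............#..
212 ........................................wwwwwwwwwwww.............
213 .......................................wwwwwwwwwwwwwww...........
214 .......................................wwwwwwwwwwwwwwwww.........
```

```bash

python3 -m handwheel '[[[0.02,0,-0.013],0],[[0,-0.0325,0],0],[[0,-0.0325,0],0],[[0,-0.0325,0],0],[[0,-0.0325,0],0]]' 0|grep -E 'pos|contact'
python3 -m handwheel '[[[-0.03,0,0],0],[[-0.03,0,0],0],[[0,0,0],0],[[0,0,0],0]]' |grep -E 'pos|contact|width'
python3 -m handwheel '[[[0,0.012,0],0],[[0,0.012,0],0],[[0,0,0],0]]' |grep -E 'pos|contact'
python3 -c "from h import *;here()"
```

```text
position: [0.453, 0.0099, 0.1249]
contact_force: [0.9, 0.2, -0.7]
position: [0.4514, -0.0509, 0.1255]
contact_force: [-0.2, 0.4, -0.1]
width: 0.0
position: [0.48, -0.0508, 0.1258]
contact_force: [1.0, -0.8, 0.4]
t24.8 lift [-102.3  167.8] z 125.8 yawerr 0.001 F [ 1.  -0.8  0.4] w 0.0000 g 0
```

```bash

python3 -m handwheel '[[[0,0.005,0],0],[[0,0,0],0],[[0,0,0],0]]' |grep -E 'pos|contact'
python3 -m handwheel '[[[0,0.004,0],0],[[0,0,0],0],[[0,0,0],0]]' |grep -E 'pos|contact'
python3 -m handwheel '[[[0,0.003,0],0],[[0,0,0],0],[[0,0,0],0]]' |grep -E 'pos|contact'
python3 -c "from h import *;here()"
```

```text
position: [0.4813, -0.0506, 0.1254]
contact_force: [-0.1, 0.1, -0.5]
position: [0.4849, -0.0511, 0.1255]
contact_force: [-1.2, -0.2, -1.2]
position: [0.4853, -0.051, 0.1256]
contact_force: [-7.3, 1.3, 4.1]
t25.5 lift [-97.1 168. ] z 125.6 yawerr 0.000 F [-7.3  1.3  4.1] w 0.0001 g 3
```

```bash

python3 -m handwheel '[[[0,0.003,0],0],[[0,0,0],0],[[0,0,0],0]]' |grep -E 'pos|contact'
python3 -m handwheel '[[[0,0.001,0],0],[[0,0,0],0],[[0,0,0],0]]' |grep -E 'pos|contact'
python3 - <<'E'
from h import *
here()
d=grab('side','side8.png');im=d['img'];h=cv2.cvtColor(im,cv2.COLOR_RGB2HSV)
m=((h[...,0]>90)&(h[...,0]<120)&(h[...,1]>90)&(h[...,2]>50)).astype(np.uint8)
for c in cv2.findContours(m,0,1)[0]:
    x,y,w,hh=cv2.boundingRect(c)
    if cv2.contourArea(c)>8 and 200<x<340 and 140<y<230: print(x,y,w,hh,[w2l(onz(d,*q,.168)).astype(int).tolist() for q in cv2.approxPolyDP(c,1.5,True)[:,0]])
for v in range(163,196,1):
    print(v,''.join('B' if m[v,u] else ('w' if im[v,u].min()>150 else ('#' if im[v,u].max()<50 else '.')) for u in range(260,325)))
E
```

```text
position: [0.4878, -0.0508, 0.1256]
contact_force: [-8.1, 1.7, 5.2]
position: [0.4878, -0.0509, 0.1256]
contact_force: [-9.7, 1.4, 6.9]
t26.0 lift [-94.6 168.2] z 125.6 yawerr 0.000 F [-9.7  1.4  6.9] w -0.0002 g 5
288 179 15 12 [[-70, 107], [-71, 98], [0, 101], [-13, 139], [-17, 122], [-33, 111], [-61, 115]]
221 155 32 13 [[-74, 428], [-71, 341], [6, 342], [-3, 380], [-10, 363], [-30, 350], [-54, 368], [-49, 410], [-14, 418], [-24, 430]]
163 .###################.......w.....................................
164 .###################.............................................
165 ..###################...........ww...............................
166 ..######################........wwwww............................
167 ..#################.####.......wwwwwwwww.........................
168 ..#################...##.....wwwwwwwwwwwww.......................
169 .######################....wwwwwwwwwwwwwwwww.....................
170 .#####################....wwwwwwwwwwwwwwwwwwwww..................
171 ..####################.wwwwwwwwwwwwwwwwwwwwwwwwwww...............
172 ...##################.w
[... 952 characters left out ...]

186 ......#######.................BBBBBBB.................wwwww......
187 ....ww.###..................BBBBBBB.................wwwwwwwww....
188 .......###..................BBBBBB.................wwwwwwwwwwwww.
189 .......###..................BBBB.................wwwwwwwwwwwwww..
190 .......###...................BB..................wwwwwwwwwwwww...
191 .......###.....w............ww.................wwwwwwwwwwwww.....
192 .......###..................ww...............wwwwwwwwwwwwww......
193 .......###..................ww..............wwwwwwwwwwwwww.......
194 ...........................wwww............wwwwwwwwwwwww.........
195 ..........................wwww...........wwwwwwwwwwwwww..........
```

```bash

python3 -m handwheel '[[[0,-0.03,0],0],[[0.03,0,0],0],[[0.033,0,0],0],[[0,0.04,0],0],[[0,0.04,0],0]]' |grep -E 'pos|contact'
python3 -m handwheel '[[[0,0.04,0],0],[[0,0.004,0],0],[[0,0,0],0],[[0,0,0.013],0],[[0,0,0],0]]' .085 |grep -E 'pos|contact|wid'
python3 -c "from h import *;here()"
python3 -m handwheel '[[[-0.01,0,0],0],[[-0.01,0,0],0],[[-0.01,0,0],0],[[-0.01,0,0],0],[[0,0,0],0]]' |grep -E 'pos|contact'
python3 -m handwheel '[[[-0.01,0,0],0],[[-0.01,0,0],0],[[-0.01,0,0],0],[[-0.01,0,0],0],[[0,0,0],0]]' |grep -E 'pos|contact'
python3 -c "
from h import *;here();s=readout.get_state();print(s['moment'])"
```

```text
position: [0.5445, 0.0103, 0.1262]
contact_force: [0.5, -0.8, 0.8]
position: [0.5868, 0.0062, 0.1108]
contact_force: [-0.6, -0.5, -0.5]
width: 0.0608
t26.9 lift [  1.2 230.6] z 110.8 yawerr -0.000 F [-0.6 -0.5 -0.5] w 0.0608 g 0
position: [0.5872, -0.0363, 0.1133]
contact_force: [0.4, -0.1, 0.3]
position: [0.5853, -0.0755, 0.1132]
contact_force: [0.0, -0.2, 0.3]
t27.7 lift [  4.1 149. ] z 113.2 yawerr -0.001 F [ 0.  -0.2  0.3] w 0.0852 g 0
[-0.01363794 -0.04574336  0.02254274]
```

```bash

python3 -m handwheel '[[[-0.006,0,0],0],[[-0.006,0,0],0]]' |grep -E 'pos|contact'
python3 - <<'E'
from h import *
here()
for n,y0,x0 in(('side',168,275),('top',178,265)):
    d=grab(n,n+'9.png');im=d['img'];h=cv2.cvtColor(im,cv2.COLOR_RGB2HSV)
    m=((h[...,0]>90)&(h[...,0]<120)&(h[...,1]>90)&(h[...,2]>50)).astype(np.uint8)
    for v in range(y0,y0+44):
        print(v,''.join('B' if m[v,u] else ('w' if im[v,u].min()>140 else ('#' if im[v,u].max()<60 else '.')) for u in range(x0,x0+75)))
    print([proj(d,l2w(*q)).round(1).tolist() for q in((-75,138,168),(79,138,168),(79,37,168),(-75,37,168))])
E
```

```text
position: [0.5846, -0.0845, 0.1131]
contact_force: [0.7, 6.1, 2.0]
t27.9 lift [  4. 140.] z 113.1 yawerr -0.000 F [0.7 6.1 2. ] w 0.0849 g 3
168 .....###########################...........................................
169 www..###########################...........................................
170 wwww.###################.######............................................
171 wwww.#######..########..######..www........................................
172 wwww.#######....#####...#####...wwwwww.....................................
173 wwww.########...####....#####.wwwwwwwwww...................................
174 wwww.##############.....####.wwwwwwwwwwwww.................................
175 www..######..#####......###.wwwwwwwwwwwwwwwww..............................
176 www..##.###.w.###.ww....#..wwwwwwwwwwwwwwwwwwwww...........................
177 www.###.###...##..wwwww..wwww.wwwwwwwwwwwwwwwwwwww.........................
178 www.......#..##..wwwww...wwwww.wwwwwwwwwwwwwwwwwwwww.......................
179 wwwwwwwwww..###..........wwwwwwww.wwwwwwwwwwwwwwww..ww.....................
[... 5510 characters left out ...]
...........................................BBB............................w
215 .........................................................................ww
216 .........................................................................w.
217 ...............................wwwwww...................................ww.
218 ..............................wwwwwwww..................................ww.
219 .............................wwwwwwwwww................................ww..
220 .............................wwwwwwwwww................................ww..
221 .............................wwwwwwwwww...............................ww...
[[282.6, 202.6], [299.2, 173.6], [324.1, 182.4], [308.4, 212.3]]
```

```bash

python3 -m handwheel '[[[-0.008,0,0],0],[[-0.008,0,0],0],[[-0.008,0,0],0],[[-0.008,0,0],0]]' |grep -E 'pos|contact'
python3 -m handwheel '[[[-0.008,0,0],0],[[-0.008,0,0],0],[[-0.008,0,0],0]]' |grep -E 'pos|contact'
python3 -m handwheel '[[[-0.006,0,0],0],[[-0.006,0,0],0]]' |grep -E 'pos|contact'
python3 -c "
from h import *;here()"
```

```text
position: [0.5832, -0.1156, 0.1135]
contact_force: [1.0, 8.6, 6.2]
position: [0.5817, -0.1407, 0.113]
contact_force: [1.3, 4.2, -0.6]
position: [0.581, -0.1536, 0.1124]
contact_force: [1.5, 5.3, -2.1]
t28.7 lift [ 4.1 70.8] z 112.4 yawerr 0.000 F [ 1.5  5.3 -2.1] w 0.0848 g 2
```

```bash

python3 -m handwheel '[[[-0.005,0,0],0],[[-0.005,0,0],0],[[0,0,0],0]]' |grep -E 'pos|contact'
python3 -m handwheel '[[[-0.004,0,0],0],[[-0.003,0,0],0],[[0,0,0],0]]' |grep -E 'pos|contact'
python3 -m handwheel '[[[-0.003,0,0],0],[[0,0,0],0],[[0,0,0],0]]' |grep -E 'pos|contact'
python3 - <<'E'
from h import *
here()
for n,y0,x0 in(('side',175,280),):
    d=grab(n,n+'10.png');im=d['img'];h=cv2.cvtColor(im,cv2.COLOR_RGB2HSV)
    m=((h[...,0]>90)&(h[...,0]<120)&(h[...,1]>90)&(h[...,2]>50)).astype(np.uint8)
    for v in range(y0,y0+42):
        print(v,''.join('B' if m[v,u] else ('w' if im[v,u].min()>140 else ('#' if im[v,u].max()<60 else '.')) for u in range(x0,x0+75)))
    for z in(141,120): print([proj(d,l2w(*q,z)).round(1).tolist() for q in((-75,47),(79,47),(79,-54),(-75,-54))])
E
```

```text
position: [0.5798, -0.1656, 0.1124]
contact_force: [1.0, 0.1, 0.4]
position: [0.5789, -0.1708, 0.1122]
contact_force: [0.2, 2.8, -2.5]
position: [0.5787, -0.1709, 0.1123]
contact_force: [-0.5, 9.3, -0.8]
t29.5 lift [ 2.8 53.3] z 112.3 yawerr 0.001 F [-0.5  9.3 -0.8] w 0.0851 g 4
175 wwwwwwwwwwww........#############################..........................
176 wwwwwwwwwwwwwww.....####.######################............................
177 wwwwwwwwwwwwwwwwww...##########################............................
178 wwwwwwwwwwwwwwwwwww..#########################.............................
179 wwwwwwwwwwwwwwwwwww..#########################.w...........................
180 wwwwwwwwwwwwwwwwwwww.#######..#######..#####....ww.........................
181 wwwwwwwwwwwwwwwwwww..#######....#####..#####......ww.......................
182 wwwwwwwwwwwwwwwwwww.########....###....#####.........ww....................
183 wwwwwwwwwwwwwwwwwww.##############.....#####...www.....ww..................
184 wwwwwww.wwwwwwwwwww.#######..####......#####..wwwwwww.....ww...............
185 wwwww...wwwwwwww
[... 1969 characters left out ...]
..........
210 ..........................................BBBBBBBBB.www....................
211 ............................................BBBBBB.www.....................
212 ..............................................BBB.www......................
213 ................................................www........................
214 ................................................ww.........................
215 ..........................................................................w
216 ...............................ww.........................................w
[[301.4, 202.7], [327.4, 183.6], [352.1, 193.7], [326.8, 214.3]]
[[301.1, 207.8], [327.0, 188.6], [351.5, 198.8], [326.4, 219.5]]
```

```bash

python3 -m handwheel '[[[0.012,0,0],0],[[0,0,-0.04],0],[[0,0,-0.03],0],[[-0.036,0,0],0],[[-0.036,0,0],0]]' 0 |grep -E 'pos|contact'
python3 -m handwheel '[[[0,0,0],0],[[0,0,0],0],[[0,0,0.035],0],[[0,0,0],0],[[0,0,0],0]]' |grep -E 'pos|contact|wid'
python3 -c "
from h import *;here()"
```

```text
position: [0.578, -0.2342, 0.1864]
contact_force: [0.8, 0.4, -1.0]
position: [0.5746, -0.232, 0.1461]
contact_force: [1.0, -0.3, -0.0]
width: -0.0003
t30.4 lift [ 2.  -7.9] z 146.1 yawerr 0.001 F [ 1.  -0.3 -0. ] w -0.0003 g 0
```

```bash

python3 -m handwheel '[[[0,0,0.006],0],[[0,0,0.004],0],[[0,0,0],0]]' |grep -E 'pos|contact'
python3 -m handwheel '[[[0,0,0.004],0],[[0,0,0.004],0],[[0,0,0],0]]' |grep -E 'pos|contact'
python3 -m handwheel '[[[0,0,0.004],0],[[0,0,0.004],0],[[0,0,0],0]]' |grep -E 'pos|contact'
python3 -m handwheel '[[[0,0,0.004],0],[[0,0,0],0],[[0,0,0],0]]' |grep -E 'pos|contact'
```

```text
position: [0.5766, -0.2332, 0.1379]
contact_force: [0.2, 0.9, 0.7]
position: [0.5765, -0.2334, 0.1294]
contact_force: [-0.2, 0.9, -0.8]
position: [0.5764, -0.2335, 0.121]
contact_force: [0.2, 0.1, 0.6]
position: [0.5762, -0.2338, 0.1171]
contact_force: [0.5, 0.5, -0.1]
```

```bash

python3 -m handwheel '[[[0,0,0.003],0],[[0,0,0],0],[[0,0,0],0]]' |grep -E 'pos|contact'
python3 -m handwheel '[[[0,0,0.002],0],[[0,0,0],0],[[0,0,0],0]]' |grep -E 'pos|contact'
python3 - <<'E'
from h import *
here()
for n,y0,x0 in(('side',183,285),):
    d=grab(n,n+'11.png');im=d['img'];h=cv2.cvtColor(im,cv2.COLOR_RGB2HSV)
    m=((h[...,0]>90)&(h[...,0]<120)&(h[...,1]>90)&(h[...,2]>50)).astype(np.uint8)
    for v in range(y0,y0+40):
        print(v,''.join('B' if m[v,u] else ('w' if im[v,u].min()>140 else ('#' if im[v,u].max()<60 else '.')) for u in range(x0,x0+75)))
    for z in(141,120): print([proj(d,l2w(*q,z)).round(1).tolist() for q in((-75,43),(79,43),(79,-58),(-75,-58))])
E
```

```text
position: [0.5762, -0.2338, 0.1144]
contact_force: [0.0, -0.9, 1.9]
position: [0.5762, -0.2338, 0.1126]
contact_force: [-0.7, -0.3, 2.0]
t31.9 lift [ 3.7 -9.6] z 112.6 yawerr 0.000 F [-0.7 -0.3  2. ] w -0.0002 g 1
183 ...wwwwwwwwwwwwwwwwwwwwwwww.............################...................
184 ...wwwwwwwwwwwwwwwwwwwwwwwwww..........################....................
185 ...wwwwwwwwwwwwwwwwwwwwwwwwwwwww......################.www.................
186 ...wwwwwwwwwwwwwwwwwwwwwwwwwwwww..#...################...www...............
187 ...wwwwwwwwwwwwwwwwwwwwwwwwwwwww.##...################......www............
188 ...wwwwwwwwwwwwwwwwwwwwwwwwwwwww.##..################.........www..........
189 ...wwwwwwwwwwwwwwwwwwwwwwwwwwwww.####################............www.......
190 ...wwwwwwwwwwwwwwwwwwwwwwwwwwwwww.#################................www.....
191 ...wwwwwwwwwwwwwwwwwwwwwwwwwwwwwww.###############....................ww...
192 ...wwwwwwwwwwwwwwwwwwwwwwwwwwwwwww.###############...................www...
193 .....wwwwwwwwwwwwwwwwwwwwwwwwwwww...#############.w.................www....
194 ..
[... 1743 characters left out ...]
....wwwwww
216 .................................BBBBBBBBB...........................wwwwww
217 ...................................BBBBBBB...........................wwwwww
218 .....................................BBBBB...........................wwwwww
219 ......................................BBBB...........................wwwwww
220 ........................................BB...........................wwwwww
221 .....................................................................wwwwww
222 .....................................................................wwwwww
[[302.3, 203.1], [328.3, 184.0], [353.1, 194.1], [327.9, 214.8]]
[[302.1, 208.3], [327.9, 189.0], [352.5, 199.2], [327.4, 220.0]]
```

```bash

python3 -m handwheel '[[[0,0,0.0012],0],[[0,0,0],0],[[0,0,0],0]]' |grep -E 'pos|contact'
python3 -m handwheel '[[[0,0,-0.01],0],[[0,0,-0.04],0],[[0,0,-0.04],0],[[0.04,0,0],0],[[0.04,0,0],0]]' .085|grep -E 'pos|contact'
python3 -m handwheel '[[[0.04,0,0],0],[[0.04,0,0],0],[[0.04,0,0],0],[[0.04,0,0],0],[[0.04,0,0],0]]' |grep -E 'pos|contact'
python3 -m handwheel '[[[0.04,0,0],0],[[0.04,0,0],0],[[0.04,0,0],0],[[0.04,0,0],0],[[0.03,0,0],0]]' |grep -E 'pos|contact'
python3 - <<'E'
from h import *
here()
d=grab('side','side12.png');im=d['img'];h=cv2.cvtColor(im,cv2.COLOR_RGB2HSV)
m=((h[...,0]>90)&(h[...,0]<120)&(h[...,1]>90)&(h[...,2]>50)).astype(np.uint8)
c=[q for q in cv2.findContours(m,0,1)[0] if cv2.contourArea(q)>8]
for q in c:
    x,y,w,hh=cv2.boundingRect(q)
    if 200<x<340 and 140<y<230:
        b=x<260;print('b' if b else 'a',x,y,w,hh,[w2l(onz(d,*k,.168 if b else .12)).astype(int).tolist() for k in cv2.approxPolyDP(q,1.5,True)[:,0]])
E
```

```text
position: [0.5762, -0.2338, 0.1115]
contact_force: [-0.9, -0.6, 3.4]
position: [0.583, -0.1553, 0.2049]
contact_force: [0.4, 0.7, -1.1]
position: [0.5916, 0.0481, 0.2019]
contact_force: [0.9, -0.3, -0.7]
position: [0.6019, 0.2395, 0.2017]
contact_force: [0.7, -0.0, 0.3]
t33.4 lift [  3.3 464.4] z 201.7 yawerr 0.002 F [ 0.7 -0.   0.3] w 0.0852 g 0
a 303 203 24 18 [[-76, 38], [-77, -54], [-55, -39], [-55, 12], [-31, 20], [-18, 14], [-31, 38]]
b 221 155 32 13 [[-74, 428], [-71, 341], [6, 342], [-3, 380], [-10, 363], [-30, 350], [-54, 368], [-49, 410], [-14, 418], [-24, 430]]
```

```bash

python3 -m handwheel '[[[0,0,0.03],0],[[0,0,0.03],0],[[0,0,0.03],0],[[0,0,0],0],[[0,0,0],0]]'|grep -E 'pos|contact'
python3 -m handwheel '[[[-0.01,0,0],0],[[-0.01,0,0],0],[[-0.01,0,0],0],[[-0.01,0,0],0],[[-0.01,0,0],0]]' |grep -E 'pos|contact'
python3 -m handwheel '[[[-0.015,0,0],0],[[-0.015,0,0],0],[[-0.015,0,0],0],[[-0.015,0,0],0],[[-0.015,0,0],0]]' |grep -E 'pos|contact'
python3 -c "from h import *;here()"
python3 -m handwheel '[[[-0.015,0,0],0],[[-0.015,0,0],0],[[-0.015,0,0],0],[[-0.015,0,0],0],[[-0.015,0,0],0]]' |grep -E 'pos|contact'
python3 -m handwheel '[[[-0.015,0,0],0],[[-0.015,0,0],0],[[-0.015,0,0],0],[[-0.015,0,0],0],[[-0.01,0,0],0]]' |grep -E 'pos|contact'
python3 - <<'E'
from h import *
here();print(readout.get_state()['moment'])
d=grab('side','side13.png');im=d['img'];h=cv2.cvtColor(im,cv2.COLOR_RGB2HSV)
m=((h[...,0]>90)&(h[...,0]<120)&(h[...,1]>90)&(h[...,2]>50)).astype(np.uint8)
c=[q for q in cv2.findContours(m,0,1)[0] if cv2.contourArea(q)>8]
for q in c:
    x,y,w,hh=cv2.boundingRect(q)
    if 200<x<340 and 140<y<230:
        b=y<195;print('b' if b else 'a',x,y,w,hh,[w2l(onz(d,*k,.168 if b else .12)).astype(int).tolist() for k in cv2.approxPolyDP(q,1.5,True)[:,0]])
E
```

```text
position: [0.6011, 0.2354, 0.1102]
contact_force: [0.7, -0.3, 0.9]
position: [0.6006, 0.1858, 0.1136]
contact_force: [0.7, 6.0, 1.8]
position: [0.5963, 0.1106, 0.1136]
contact_force: [0.3, 6.4, 1.8]
t34.7 lift [  4.8 335.4] z 113.6 yawerr -0.001 F [0.3 6.4 1.8] w 0.0847 g 3
position: [0.5919, 0.0357, 0.1136]
contact_force: [0.5, 5.8, 2.6]
position: [0.5877, -0.0348, 0.1136]
contact_force: [0.7, 7.0, 4.0]
t35.5 lift [  4.3 189.7] z 113.6 yawerr -0.002 F [0.7 7.  4. ] w 0.0849 g 4
[ 0.91697661 -0.07454685 -0.01369681]
a 303 203 24 18 [[-76, 38], [-77, -54], [-55, -39], [-55, 12], [-31, 20], [-18, 14], [-31, 38]]
b 288 180 20 13 [[6, 84], [-7, 121], [-19, 95], [-50, 92], [-56, 118], [-70, 107], [-72, 80]]
```

```bash

python3 -m handwheel '[[[-0.01,0,0],0],[[-0.01,0,0],0],[[-0.008,0,0],0],[[-0.008,0,0],0],[[-0.008,0,0],0]]' |grep -E 'pos|contact'
python3 -m handwheel '[[[-0.008,0,0],0],[[-0.008,0,0],0],[[-0.008,0,0],0],[[-0.008,0,0],0],[[-0.008,0,0],0]]' |grep -E 'pos|contact'
python3 -m handwheel '[[[-0.008,0,0],0],[[-0.008,0,0],0],[[-0.006,0,0],0],[[-0.006,0,0],0]]' |grep -E 'pos|contact'
python3 -c "from h import *;here()"
```

```text
position: [0.5853, -0.0766, 0.1133]
contact_force: [0.4, 9.2, 5.4]
position: [0.5831, -0.116, 0.1136]
contact_force: [0.2, 10.2, 7.9]
position: [0.5813, -0.1442, 0.1133]
contact_force: [1.3, 9.1, 7.1]
t36.8 lift [ 3.9 80.2] z 113.3 yawerr -0.001 F [1.3 9.1 7.1] w 0.0848 g 4
```

```bash

python3 -m handwheel '[[[-0.006,0,0],0],[[-0.006,0,0],0]]' |grep -E 'pos|contact'
python3 -m handwheel '[[[-0.005,0,0],0],[[-0.005,0,0],0],[[0,0,0],0]]' |grep -E 'pos|contact'
python3 -m handwheel '[[[-0.004,0,0],0],[[0,0,0],0],[[0,0,0],0]]' |grep -E 'pos|contact'
python3 - <<'E'
from h import *
here()
for n,y0,x0 in(('side',180,285),):
    d=grab(n,n+'14.png');im=d['img'];h=cv2.cvtColor(im,cv2.COLOR_RGB2HSV)
    m=((h[...,0]>90)&(h[...,0]<120)&(h[...,1]>90)&(h[...,2]>50)).astype(np.uint8)
    for v in range(y0,y0+42):
        print(v,''.join('B' if m[v,u] else ('w' if im[v,u].min()>140 else ('#' if im[v,u].max()<60 else '.')) for u in range(x0,x0+75)))
    for z in(168,141,120): print([proj(d,l2w(*q,z)).round(1).tolist() for q in((-75,43),(79,43),(79,-58),(-75,-58))])
E
```

```text
position: [0.5806, -0.1561, 0.1133]
contact_force: [0.1, 8.9, 5.7]
position: [0.5792, -0.169, 0.1116]
contact_force: [0.9, 0.1, -0.3]
position: [0.5788, -0.1709, 0.1113]
contact_force: [-0.3, 5.2, 0.0]
t37.4 lift [ 2.9 53.4] z 111.3 yawerr 0.000 F [-0.3  5.2  0. ] w 0.0850 g 3
180 wwwwwwwwwwwwww..#######.########..#####.#..wwwww...........................
181 wwwwwwwwwwwwww..#######....#####..#####...wwwwwwwww........................
182 wwwwwwwwwwwwww.########....###....#####.wwwwwwwwwwwww......................
183 wwwwwwwwwwwwww.##############....#####.wwwwwwwwwwwwwwww....................
184 ww.wwwwwwwwwww.#######.######.....###.www.wwwwwwwwwwwwwwww.................
185 ...wwwwwwwwwww.##.####...###.www..#..www..wwwwwwwwwwwwwwwwwww..............
186 ....wwwwwwwww..##..##.w.###.wwwww...wwww..wwww..wwwwwwwwwwwwwww............
187 ....wwwwwwwww..##.####..##.........wwwwwww.wwwwwwwwwwwwwwwwwwwwww..........
188 ....wwwwwwwww..#######.##..........wwwwwwwwww.wwwww.wwwwwwwww....www.......
189 ....wwwwwwwww..##########..........wwwwwwwwwwww.wwwww...wwwwww...wwww......
190 ...wwwwwwwwww..###
[... 2032 characters left out ...]
...................wwwwww
216 ..........................ww.........................................wwwwww
217 .........................wwwww.......................................wwwwww
218 .......................wwwwwwwwww....................................wwwwww
219 ......................wwwwwwwwwwwww..................................wwwwww
220 ...................wwwwwwwwwwwwwwwww.................................wwwwww
221 ......................wwwwwwwwwwwwwwwww..............................wwwwww
[[302.6, 196.3], [328.8, 177.5], [353.9, 187.5], [328.5, 207.9]]
[[302.3, 203.1], [328.3, 184.0], [353.1, 194.1], [327.9, 214.8]]
[[302.1, 208.3], [327.9, 189.0], [352.5, 199.2], [327.4, 220.0]]
```

```bash

python3 -m handwheel '[[[0.006,0,0],0],[[0.006,0,0],0],[[0,0,0],0],[[0,0,0],0],[[0,0,0],0]]' |grep -E 'pos|contact'
cat > top.py <<'E'
from h import *
here()
d=grab('side','s_%.1f.png'%readout.get_state()['clock']);im=d['img'];h=cv2.cvtColor(im,cv2.COLOR_RGB2HSV)
m=((h[...,0]>90)&(h[...,0]<120)&(h[...,1]>90)&(h[...,2]>50)).astype(np.uint8);m[:,:295]=0;m[:,345:]=0;m[:180]=0;m[226:]=0
v,u=np.nonzero(m);i=np.argmax(v-u*0);L=[(u[v==r].min(),r) for r in sorted(set(v))]
l=min(zip(u,v));b=max(zip(v,u));print('left',l,'bottom',b[::-1])
for z in(.168,.15,.141,.12,.115): print(z,proj(d,l2w(-75,43,1e3*z)).round(1),proj(d,l2w(-75,-58,1e3*z)).round(1))
E
python3 top.py
```

```text
position: [0.5805, -0.1601, 0.1116]
contact_force: [0.2, -0.6, 0.0]
t37.9 lift [ 4.  64.2] z 111.6 yawerr 0.000 F [ 0.2 -0.6  0. ] w 0.0849 g 0
left (np.int64(304), np.int64(200)) bottom (np.int64(329), np.int64(210))
0.168 [302.6 196.3] [328.5 207.9]
0.15 [302.4 200.9] [328.1 212.5]
0.141 [302.3 203.1] [327.9 214.8]
0.12 [302.1 208.3] [327.4 220. ]
0.115 [302.1 209.5] [327.3 221.3]
```

```bash

python3 -m handwheel '[[[0,0,-0.04],0],[[0,0,-0.035],0],[[-0.036,0,0],0],[[-0.036,0,0],0],[[0,0,0],0]]' 0 |grep -E 'pos|contact'
python3 -m handwheel '[[[0,0,0],0],[[0,0,0],0],[[0,0,0.02],0],[[0,0,0],0],[[0,0,0],0]]' |grep -E 'pos|contact|wid'
python3 top.py
python3 -m handwheel '[[[0,0,0.006],0],[[0,0,0.006],0],[[0,0,0.005],0],[[0,0,0],0]]' |grep -E 'pos|contact'
python3 -m handwheel '[[[0,0,0.004],0],[[0,0,0.004],0],[[0,0,0],0]]' |grep -E 'pos|contact'
python3 -m handwheel '[[[0,0,0.004],0],[[0,0,0.004],0],[[0,0,0],0]]' |grep -E 'pos|contact'
python3 top.py
```

```text
position: [0.5769, -0.2384, 0.1875]
contact_force: [0.5, -0.1, 0.3]
position: [0.5755, -0.23, 0.1653]
contact_force: [-0.5, 0.7, -0.5]
width: -0.0
t38.8 lift [ 2.8 -5.8] z 165.3 yawerr 0.001 F [-0.5  0.7 -0.5] w -0.0000 g 0
left (np.int64(305), np.int64(200)) bottom (np.int64(328), np.int64(211))
0.168 [302.6 196.3] [328.5 207.9]
0.15 [302.4 200.9] [328.1 212.5]
0.141 [302.3 203.1] [327.9 214.8]
0.12 [302.1 208.3] [327.4 220. ]
0.115 [302.1 209.5] [327.3 221.3]
position: [0.5757, -0.2311, 0.1482]
contact_force: [-0.9, -0.4, -0.8]
position: [0.5761, -0.2315, 0.1408]
contact_force: [0.5, 0.8, -0.0]
position: [0.5762, -0.2315, 0.1328]
contact_force: [-0.5, -0.3, 0.4]
t39.7 lift [ 3.7 -7.4] z 132.8 yawerr -0.000 F [-0.5 -0.3  0.4] w 0.0005 g 0
left (np.int64(304), np.int64(204)) bottom (np.int64(326), np.int64(214))
0.168 [302.6 196.3] [328.5 207.9]
0.15 [302.4 200.9] [328.1 212.5]
0.141 [302.3 203.1] [327.9 214.8]
0.12 [302.1 208.3] [327.4 220. ]
0.115 [302.1 209.5] [327.3 221.3]
```

```bash

python3 -m handwheel '[[[0,0,0.004],0],[[0,0,0.004],0],[[0,0,0],0]]' |grep -E 'pos|contact'
python3 -m handwheel '[[[0,0,0.004],0],[[0,0,0.004],0],[[0,0,0],0]]' |grep -E 'pos|contact'
python3 -m handwheel '[[[0,0,0.003],0],[[0,0,0],0],[[0,0,0],0]]' |grep -E 'pos|contact'
python3 -m handwheel '[[[0,0,0.002],0],[[0,0,0],0],[[0,0,0],0]]' |grep -E 'pos|contact'
python3 top.py
```

```text
position: [0.5764, -0.2316, 0.1248]
contact_force: [0.1, -0.8, 0.3]
position: [0.5763, -0.2316, 0.1169]
contact_force: [1.0, -0.7, 0.6]
position: [0.5763, -0.2316, 0.1142]
contact_force: [-0.2, -0.1, 1.6]
position: [0.5764, -0.2316, 0.1125]
contact_force: [-0.8, 0.5, 2.2]
t40.7 lift [ 3.8 -7.4] z 112.5 yawerr 0.000 F [-0.8  0.5  2.2] w -0.0001 g 1
left (np.int64(304), np.int64(208)) bottom (np.int64(326), np.int64(219))
0.168 [302.6 196.3] [328.5 207.9]
0.15 [302.4 200.9] [328.1 212.5]
0.141 [302.3 203.1] [327.9 214.8]
0.12 [302.1 208.3] [327.4 220. ]
0.115 [302.1 209.5] [327.3 221.3]
```

```bash

python3 -m handwheel '[[[0,0,0.0011],0],[[0,0,0],0],[[0,0,0],0]]' |grep -E 'pos|contact'
python3 -m handwheel '[[[0,0,-0.005],0],[[0,0,-0.02],0],[[0,0,-0.04],0],[[0,0,-0.04],0],[[0,0,0],0]]'|grep -E 'pos|contact'
python3 -m handwheel '[[[0,0,0],0],[[0,0,0],0],[[0,0,0],0],[[0,0,0],0],[[0,0,0],0]]'|grep -E 'pos|contact'
python3 top.py
python3 - <<'E'
from h import *
d=load('side');im=d['img'];h=cv2.cvtColor(im,cv2.COLOR_RGB2HSV)
m=((h[...,0]>90)&(h[...,0]<120)&(h[...,1]>90)&(h[...,2]>50)).astype(np.uint8)
for v in range(184,224):
    print(v,''.join('B' if m[v,u] else ('w' if im[v,u].min()>140 else ('#' if im[v,u].max()<60 else '.')) for u in range(285,360)))
a=cv2.imread('pics/side0.png')[:,:,::-1].astype(int)
for nm,(x0,y0,x1,y1) in dict(pink=(265,180,298,265),disp=(365,200,392,255),can=(205,132,223,165)).items(): print(nm,np.abs(a[y0:y1,x0:x1]-im[y0:y1,x0:x1]).mean().round(1))
E
```

```text
position: [0.5763, -0.2316, 0.1115]
contact_force: [-1.1, 0.1, 5.1]
position: [0.5807, -0.2338, 0.2247]
contact_force: [0.7, -0.2, 0.5]
position: [0.5758, -0.2313, 0.2148]
contact_force: [0.4, 0.1, 0.6]
t41.9 lift [ 3.2 -7.1] z 214.8 yawerr -0.000 F [0.4 0.1 0.6] w 0.0001 g 0
left (np.int64(304), np.int64(209)) bottom (np.int64(326), np.int64(219))
0.168 [302.6 196.3] [328.5 207.9]
0.15 [302.4 200.9] [328.1 212.5]
0.141 [302.3 203.1] [327.9 214.8]
0.12 [302.1 208.3] [327.4 220. ]
0.115 [302.1 209.5] [327.3 221.3]
184 ...wwwwwwwwwwwwwwwwwwwwwwwwww........................ww....................
185 ...wwwwwwwwwwwwwwwwwwwwwwwwwwwww.......................www.................
186 ...wwwwwwwwwwwwwwwwwwwwwwwwwwwwwww.......................www...............
187 ...wwwwwwwwwwwwwwwwwwwwwwwwwwwwwwwww........................www............
188 ...wwwwwwwwwwwwwwwwwwwwwwwwwwwwwwwwwwww.......................www..........
189 ...wwwwwwwwwwwwwwwwwwwwwwwwwwwwwwwwwww...........................www.......
190 ...wwwwwwwwwwwwwwwwwwwwwwwwwwwwwwwwww......w.......................www.....
191 ...wwwwwwwwwwwwww
[... 1945 characters left out ...]
...........................wwwwww
216 ..................................BBBBBBBB...........................wwwwww
217 ....................................BBBBBB...........................wwwwww
218 ......................................BBBB...........................wwwwww
219 ....................................ww..BB...........................wwwwww
220 .................................wwwwwww.............................wwwwww
221 ...............................wwwwwwwwww............................wwwwww
222 ................................wwwwwwwww............................wwwwww
223 .................................wwwwwww............................wwwwwww
pink 13.6
disp 4.3
can 7.2
```

```bash
python3 - <<'E'
from h import *
a=cv2.imread('pics/side0.png')[:,:,::-1];b=load('side')['img']
def c(im,box,f):
    h=cv2.cvtColor(np.ascontiguousarray(im),cv2.COLOR_RGB2HSV).astype(int);x0,y0,x1,y1=box;v,u=np.nonzero(f(h,im)[y0:y1,x0:x1]);return len(u),u.mean().round(2),v.mean().round(2)
for n,box,f in(('pink',(262,205,300,268),lambda h,i:((h[...,0]>160)&(h[...,1]>80))),('can',(205,132,223,165),lambda h,i:(h[...,2]<75)),('disp',(365,200,392,255),lambda h,i:(h[...,2]<125))): print(n,c(a,box,f),c(b,box,f))
ticket.sign_off()
E
```

```text
pink (996, np.float64(19.26), np.float64(32.33)) (1002, np.float64(19.26), np.float64(32.46))
can (181, np.float64(8.9), np.float64(13.09)) (174, np.float64(9.0), np.float64(13.19))
disp (764, np.float64(13.09), np.float64(27.76)) (748, np.float64(13.08), np.float64(27.73))
the job is handed in; nothing more can be done
```

The job is handed in at 42 s of the 72 s allowed: the brush lies bristles down on the worktop, both packs are flat in the well with the upper one level with the deck (to about 1–2 mm), and the three bystanders have not moved in the camera images. The verdict was not shown.

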